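# Steady the rocking stool, then set the primed bun feet on it to dry

### The job

Move the glass jar from the little pine stool to the small piece of cardboard on the left; then, as one leg of the stool is short and it rocks, slide the loose plywood slips under that foot, flat one upon another, until the stool no longer rocks, and prove it with a light press on the seat's corner above that leg. Then stand all the primed bun feet upright on the seat to dry, each with its whole base on the seat. Be gentle throughout: hold the jar and the soft-primed feet with a light grip, do not shove the stool or lean on it, and leave the paint tin, tape and brush alone.

Things in the scene. Friction and masses are not known exactly. Their poses are not given: they have to be found in the camera images.
- stool: loose pine footstool, 1.1 kg; origin on the bench under the seat's centre, z up. Seat 280 (x) x 200 (y) mm, top 150 mm up; under it 26 mm aprons, lower edge 102 mm up. Legs to 36 mm thick at x +-115, y +-75 mm, on domed steel glides of 13 mm radius. The leg at x -115, y +75 is short: the stool stands level on the other three and rocks when about 1 N presses that corner.
- short_foot (a point): lowest point of the short leg's domed glide, 18.8 mm above the bench when the stool is level; axes as the stool's. Three slips in all, flat one upon another under it, stop the rocking to about 1 mm. Free bench lies on the stool's +y side of it, from where slips go in.
- press_spot (a point): point on the seat's upper face straight above the short foot, in the seat's corner (25 mm in from both edges), 150 mm above the bench: where to press lightly with the shut fingers (about 4 to 12 N for half a second, never 25 N).
- slip0_mid (a point): a loose plywood packing slip, a flat strip 120 x 28 x 6 mm, 16 g; this point is its centre, x along its length, y across its width, z up through its thickness. It may already lie on the bench under the short foot, 15 to 30 mm of it past the foot and the rest sticking out to the stool's +y side; else it is absent.
- slip1_mid (a point): a loose plywood packing slip, a flat strip 120 x 28 x 6 mm, 16 g; this point is its centre, x along its length, y across its width, z up through its thickness. Starts lying on the bench to the left, clear of the others, its length roughly along world y.
- slip2_mid (a point): a loose plywood packing slip, a flat strip 120 x 28 x 6 mm, 16 g; this point is its centre, x along its length, y across its width, z up through its thickness. Starts lying on the bench to the left, clear of the others, its length roughly along world y.
- slip3_mid (a point): a loose plywood packing slip, a flat strip 120 x 28 x 6 mm, 16 g; this point is its centre, x along its length, y across its width, z up through its thickness. Starts lying on the bench to the left, clear of the others, its length roughly along world y. In some starts it is absent.
- bun0_mid (a point): turned wooden bun foot in soft pale primer, round about its upright z, 54 mm tall, 100 g: flat base 48 mm across, widest (58 mm) 24 mm up, narrowing above 34 mm to a 38 mm collar at the top. This point is on its axis 27 mm above the base. Starts upright on the bench to the right; three or four are there, the rest absent. A grip or knock over 30 N on a finger spoils it; 20 N holds it.
- bun1_mid (a point): turned wooden bun foot in soft pale primer, round about its upright z, 54 mm tall, 100 g: flat base 48 mm across, widest (58 mm) 24 mm up, narrowing above 34 mm to a 38 mm collar at the top. This point is on its axis 27 mm above the base. Starts upright on the bench to the right; three or four are there, the rest absent. A grip or knock over 30 N on a finger spoils it; 20 N holds it.
- bun2_mid (a point): turned wooden bun foot in soft pale primer, round about its upright z, 54 mm tall, 100 g: flat base 48 mm across, widest (58 mm) 24 mm up, narrowing above 34 mm to a 38 mm collar at the top. This point is on its axis 27 mm above the base. Starts upright on the bench to the right; three or four are there, the rest absent. A grip or knock over 30 N on a finger spoils it; 20 N holds it.
- bun3_mid (a point): turned wooden bun foot in soft pale primer, round about its upright z, 54 mm tall, 100 g: flat base 48 mm across, widest (58 mm) 24 mm up, narrowing above 34 mm to a 38 mm collar at the top. This point is on its axis 27 mm above the base. Starts upright on the bench to the right; three or four are there, the rest absent. A grip or knock over 30 N on a finger spoils it; 20 N holds it.
- jar_mid (a point): a closed glass jar of brush cleaner, 64 mm across, 75 mm tall, about 250 g, upright on the seat at the start; this point is on its axis 37.5 mm above its base, z up. A grip or knock over 30 N on a finger may break it; 20 N holds it.
- card_sheet: flat piece of cardboard fixed on the bench to the left, beyond the slips: 150 (its x) x 200 (its y) mm, 1 mm thick; origin at its centre on the bench. The jar belongs here, its whole base on the card.
- paint_tin: a full closed paint tin, 104 mm across, 121 mm tall, on the far right of the bench; origin at its underside's centre. Leave alone.
- tape_roll: a roll of masking tape lying flat on the far left of the bench, 100 mm across, 25 mm high; origin at its underside's centre. Leave alone.
- paint_brush: a flat paint brush 200 mm long lying on the far right of the bench; origin under its middle. Leave alone.
Mind the look-alikes: they are no part of the job. What is shaped like the part that bears slip1_mid but purple is not meant.

How it is judged:
By the outcome, as a careful person would: the job done as asked, in the order asked, and still so for the second after the job is handed in, with the robot touching nothing.
Of slip0, slip3 only 1 to 2 are there at a start; the rules pass over those that are not, and their reading is None.
Of bun0, bun1, bun2, bun3 only 3 to 4 are there at a start; the rules pass over those that are not, and their reading is None.
At some moment in a run one of bun0, bun1, bun2, bun3 may be knocked a few centimetres aside while the robot is not near it.
It also fails if it takes over 210 s, if anything falls off the work surface, if the arm or the gripper's body presses on something with over 40 N, if the wrist force passes 120 N, or if a joint passes its speed limit or range.

### The arm

A 6-joint arm with a two-finger parallel gripper is mounted at the origin on the work surface. World frame = base frame: x ahead of the robot, y to its left, z up, the work surface at z = 0. Lengths are in m, angles in degrees, forces in N, time in s.
With the tool pointing down it reaches from about 0.375 to 0.9 m from the base axis. Payload 3.1 kg.
Tool frame: the origin (TCP) lies at the very end of the fingers, on their centre line; the grasp point (between the pads) lies 19 mm behind it (grip_point_offset is the distance from the TCP to the grasp point, in m); y points along the fingers, x is the direction in which the jaws open and shut, and the axes are right-handed (so a half turn about y gives the same grasp; the last joint's range is limited). The gripper opens to 87 mm and grips with 3 to 60 N. Pads are 19 mm wide; open, the fingers measure 117 mm over their backs; the gripper's body (75 mm by 190 mm) begins 51 mm behind the grasp point.
Start: joints at [-74.628, 30.224, 82.088, -0, 67.689, -10.227], TCP at [0.27, -0.564, 0.223] pointing down, gripper open.
Joint ranges: [-176.69, 176.69], [-43.24, 126.21], [12.49, 139.97], [-82, 262], [0, 151.66], [-163.58, 163.58]. Speed limits (degrees/s): [159.86, 159.86, 180, 180, 180, 180].

### API

Orientations are given as a 3x3 rotation matrix whose columns are the frame's x, y, z axes.
In Python, from rig import * gives the robot as it stands.
- The arm moves only by the tool send_rows, never from a script. Its argument "moves" is text: rows parted by semicolons, each of 5 numbers parted by spaces: the finger opening in mm, from 0 to 87, then the shift along the tool's x, y, z in mm, then the turn about the tool's y in degrees. In form: fingers dx dy dz yaw; .... A call has 1 to 20 rows; each row shifts and turns the commanded pose from where the row before left it, along the tool's axes as they then stand; what a row does not reach is not made up. A row lasts 1/12 s, in which the tool goes at most 41.7 mm and 7.16 degrees, less where a joint would pass 70% of its speed; a pose out of reach is approached as far as the arm can. A call is refused whole if a number of a shift passes 41.7 or a number of a turn 7.16, either way. A call with a gripper value outside its range is refused whole. The fingers move at their own pace and stop on an object; the grip force is fixed at half the most. Time passes only in rows, so rows that do not move let the fingers close. It gives the time, the measured TCP pose, the force and the opening at its end, in the units of the state.
- read_state(): the state, without advancing time (a new reading comes with each control period).
- capture(name): name is "scene" or "side" or "wrist"; returns a dict with "image" (384x512x3 uint8, blue, green, red), "z_map" (384x512 float32, m along the optical axis (not along the pixel's ray), 0 where there is no reading), "mtx" (3x3 intrinsics, pixels), "origin" and "rotation" of the camera in the world; the wrist camera has in their place "tool_from_camera" (4x4, takes a point from camera to tool coordinates, whose origin is the TCP and whose axes are the tool frame's). Camera axes: x right, y up, looking along -z (the intrinsics and any distortion apply to the point x, -y, -z); pixel columns grow to the right and rows downward; lengths in m; the calibration is good to about 2 mm. A picture is of the moment at which its call begins: read the wrist's pose just before it.
- hand_in(): hands the job in, once; it reports no verdict.
Trained networks look in a picture, given as the dict that the camera call returned (one of the last four; its "shot" number tells which), for a name from the list of things; names that differ only in an ending like _2 or _b are one class to them, and where a whole thing is asked for, a point or a joint stands for the part that bears it (a point fixed in the world has none). Each returns a list of dicts, best first, with "p" (0 to 1); they miss things now and then, are a little off and sometimes report something else, mostly with a low value. They report only what shows in the picture. A call takes as long as a camera call. They do not tell look-alikes from the thing itself.
- search_frame(picture, name): "bbox" ([left, top, right, bottom] in pixels, round what is visible of it).
- masks_of(picture, name): "region" (384x512 bool, what is visible of it) and "bbox" ([left, top, right, bottom] in pixels, round what is visible of it).
- mark_of(picture, name): "pixel" ([row, column] in pixels: a listed point, or the origin of a listed thing).
The state is a dict: "time_s": time; "joint_positions": joint angles; "qvel": joint speeds; "tau": joint torques, N m; "position": TCP position; "tcp_rot": TCP orientation; "force": force on the tool from outside, world axes, zero at the start; "moment": the same for the moment, N m; "opening": opening from 0.0 (shut) to 1.0 (fully open).
Only numpy, scipy, OpenCV 4.12 (cv2) and the standard library are available. Lean on these libraries where they do the work, as an engineer would, in place of code of your own. Each camera call takes 0.05 s, during which the arm holds its last target. There are 200 camera calls.

## Working session

There is one attempt and no reset: what is moved stays moved. The work goes in short steps, Python scripts to look and compute and a tool call to move; the robot and the scene stay as the last step left them, time stands still between calls to the robot, and variables do not carry over. Pictures are saved under pics/ and viewed, about 12 in all and at most 16, crops included, and the job is handed in when it is done.

Besides the shell and the picture viewer there is one more tool, called after ">>>" by a JSON object that holds its "api" and its "payload". send_rows: Moves the arm, as the interface text tells. Its arguments: {"type":"object","properties":{"moves":{"type":"string"}},"required":["moves"]}

```bash
ls; mkdir -p pics; cat > h.py <<'E'
from rig import *
import numpy as np, cv2
def world(c, rc, st=None):
    rc=np.atleast_2d(rc); K=c["mtx"]; out=[]
    for r,q in rc:
        z=c["z_map"][int(round(r)),int(round(q))]
        p=np.array([(q-K[0,2])/K[0,0]*z, -(r-K[1,2])/K[1,1]*z, -z])
        out.append(tow(c,p,st))
    return np.array(out)
def tow(c,p,st=None):
    if "origin" in c: return np.array(c["rotation"])@p+np.array(c["origin"])
    T=np.array(c["tool_from_camera"]); t=T[:3,:3]@p+T[:3,3]
    return np.array(st["tcp_rot"])@t+np.array(st["position"])
def cloud(c,st=None):
    K=np.array(c["mtx"]); z=c["z_map"]; r,q=np.indices(z.shape)
    P=np.stack([(q-K[0,2])/K[0,0]*z, -(r-K[1,2])/K[1,1]*z, -z],-1)
    if "origin" in c: return P@np.array(c["rotation"]).T+np.array(c["origin"])
    T=np.array(c["tool_from_camera"]); P=P@T[:3,:3].T+T[:3,3]
    return P@np.array(st["tcp_rot"]).T+np.array(st["position"])
E
python3 - <<'E'
from h import *
st=read_state(); print(st)
for n in ("scene","side"):
    c=capture(n); cv2.imwrite(f"pics/{n}0.png",cv2.resize(c["image"],(768,576)))
    print(n,c["mtx"],c["origin"],c["rotation"],[k for k in c])
    P=cloud(c)
    for o in ["stool","short_foot","press_spot","slip0_mid","slip1_mid","bun0_mid","jar_mid","card_sheet","paint_tin","tape_roll","paint_brush"]:
        for m in mark_of(c,o)[:6]:
            print(o,round(m["p"],2),np.round(m["pixel"]),np.round(world(c,[m["pixel"]])[0],3) )
E
```

```text
pics
{'time_s': 0.0, 'joint_positions': array([-7.46289570e+01,  3.02778402e+01,  8.21575924e+01,  4.70435510e-04,
        6.76883641e+01, -1.02262994e+01]), 'qvel': array([ 0.0297719 ,  0.01504085, -0.0621345 ,  0.01226264, -0.00422562,
       -0.05957241]), 'tau': array([ 2.47139214e-03, -4.40028334e+01, -1.76593333e+01,  6.35309145e-02,
        5.82491315e-02, -1.61283820e-04]), 'position': array([ 0.26986689, -0.56291528,  0.22157701]), 'tcp_rot': array([[ 4.32040498e-01, -5.65398850e-04,  9.01854028e-01],
       [-9.01851702e-01,  2.08538354e-03,  4.32040691e-01],
       [-2.12498685e-03, -9.99997666e-01,  3.91064228e-04]]), 'force': array([1.08292802, 0.70259444, 0.43069003]), 'moment': array([-0.04477128, -0.06095972,  0.03023028]), 'opening': 0.999675984766197}
scene [[367.90163544   0.         248.78306077]
 [  0.         367.90163544 196.32028343]
 [  0.           0.           1.        ]] [ 1.41896187 -0.50268488  0.85097892] [[ 0.50068039 -0.49002083  0.71358162]
 [ 0.86560369  0.27672453 -0.41731738]
 [ 0.00702867  0.82662151  0.56271439]] ['image', 'z_map', 'mtx', 'orig
[... 874 characters left out ...]
'origin', 'rotation', 'shot']
stool 0.85 [204. 232.] [0.531 0.061 0.139]
short_foot 0.59 [229. 253.] [0.477 0.032 0.037]
short_foot 0.43 [143. 315.] [ 0.547 -0.371  0.047]
press_spot 0.8 [201. 254.] [0.487 0.016 0.147]
slip0_mid 0.51 [288. 116.] [ 0.655  0.414 -0.002]
slip1_mid 0.88 [321. 195.] [0.414 0.339 0.006]
slip1_mid 0.55 [352. 232.] [0.286 0.337 0.003]
bun0_mid 0.24 [200. 253.] [0.491 0.018 0.151]
jar_mid 0.81 [154. 207.] [0.667 0.015 0.215]
card_sheet 0.78 [248. 153.] [0.676 0.259 0.001]
paint_tin 0.75 [150. 253.] [ 0.679 -0.202  0.057]
paint_tin 0.75 [153. 207.] [0.662 0.018 0.222]
tape_roll 0.87 [288. 117.] [ 0.651  0.411 -0.001]
paint_brush 0.73 [129. 290.] [ 0.681 -0.409  0.007]
```

View pics/scene0.png

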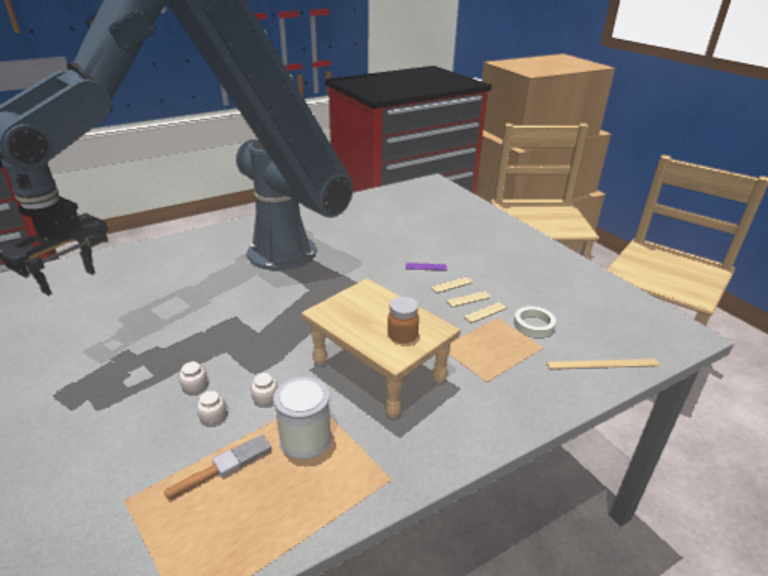

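View pics/side0.png

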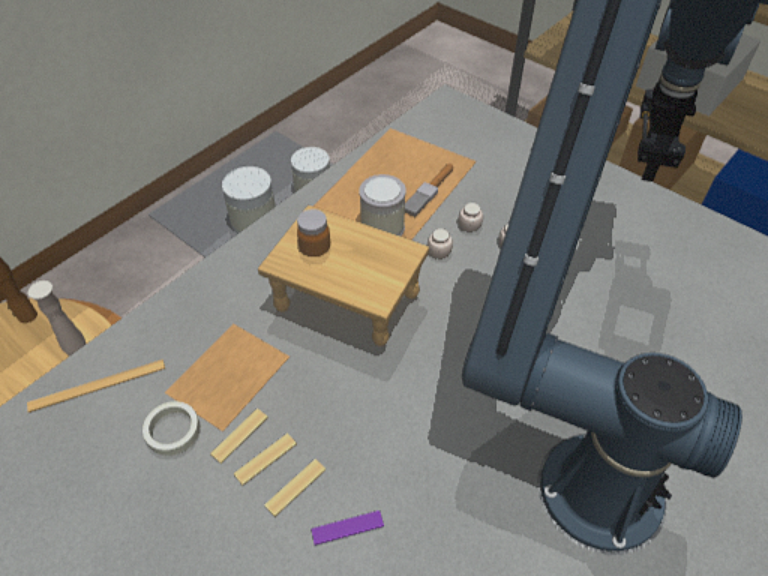

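Both views show the stool with the jar on it, three wooden slips (side 295,487; 265,459; 239,435), a purple decoy (347,527), and three buns right of the stool (scene 193,377; 211,407; 263,389). No slip is under the short foot. Next I take poses from the clouds.

```bash
python3 - <<'E'
from h import *
cs={n:capture(n) for n in ("scene","side")}
Ps={n:cloud(c) for n,c in cs.items()}
hs={n:cv2.cvtColor(c["image"],cv2.COLOR_BGR2HSV) for n,c in cs.items()}
def rect(pts):
    (x,y),(w,h),a=cv2.minAreaRect((pts*1000).astype(np.float32)); return np.round([x,y,w,h,a],1)
for n in cs:
    P=Ps[n]; z=P[...,2]; x=P[...,0]; y=P[...,1]
    print(n,"table z",np.median(z[(abs(z)<.02)&(x>.3)&(x<.9)&(abs(y)<.4)]))
    m=(z>.141)&(z<.159)&(x>.3)&(x<.9)&(y>-.25)&(y<.2)
    lab=cv2.connectedComponentsWithStats(m.astype(np.uint8))
    i=1+np.argmax(lab[2][1:,4]); mm=lab[1]==i
    print(" seat",rect(P[mm][:,:2]),np.median(P[mm][:,2]))
    # top view points of jar lid
    m=(z>.212)&(z<.24)&(x>.45)&(x<.85)&(y>-.2)&(y<.2)
    print(" jar",m.sum(),rect(P[m][:,:2]),np.percentile(z[m],[5,50,95]))
    # wood-coloured at table level left
    hh=hs[n]; m=(abs(z)<.015)&(x>.2)&(x<.7)&(y>.15)&(y<.5)&(hh[...,0]>8)&(hh[...,0]<32)&(hh[...,1]>60)
    k,l,s,_=cv2.connectedComponentsWithStats(m.astype(np.uint8))
    for i in range(1,k):
        if s[i,4]>40: print(" wood",s[i,4],rect(P[l==i][:,:2]),np.round(np.median(z[l==i]),4))
    m=(z>.044)&(z<.064)&(x>.3)&(x<.8)&(y>-.6)&(y<-.1)
    k,l,s,_=cv2.connectedComponentsWithStats(m.astype(np.uint8))
    for i in range(1,k):
        if s[i,4]>15: print(" bun",s[i,4],rect(P[l==i][:,:2]),np.round(z[l==i].max(),4))
E
```

```text
scene table z -0.0002901871227879438
 seat [617.7 -20.3 283.3 203.8  15.5] 0.148913453519114
 jar 220 [683.2  -4.8  54.9  55.2  39.5] [0.21392463 0.22345747 0.22568637]
 wood 95 [409.5 341.7 118.9  28.3  88.4] 0.0049
 wood 106 [487.  336.  118.5  30.6  84.1] 0.0051
 wood 123 [558.4 338.8  29.2 121.8   3.9] 0.0051
 wood 915 [6.460e+02 2.640e+02 1.093e+02 2.067e+02 6.000e-01] 0.0002
 bun 35 [ 533.9 -124.    25.7   13.4   80.6] 0.0624
 bun 93 [ 453.2 -391.4   34.6   36.8   61.6] 0.0574
 bun 97 [ 564.7 -271.9   35.2   34.8   70.5] 0.0573
 bun 107 [ 562.5 -384.4   36.1   35.9   20.6] 0.0567
 bun 169 [ 739.5 -253.8   98.    41.2   69.8] 0.0638
side table z -8.800790708440864e-05
 seat [616.4 -20.1 281.4 205.8  15.4] 0.14908139294774492
 jar 271 [679.7  -2.3  57.6  57.3  83.2] [0.21394712 0.22340791 0.22712661]
 wood 1989 [654.4 260.4 112.3 202.2   6.7] 0.0005
 wood 411 [555.7 339.2  30.1 118.5   1.9] 0.005
 wood 449 [485.4 339.7 119.9  30.6  83.1] 0.0052
 wood 477 [407.4 341.8 119.3  29.7  87.6] 0.0051
 bun 87 [ 558.1 -383.1   38.7   38.5   53.9] 0.0607
 bun 123 [ 690.1 -221.    99.5   48.4   41.3] 0.0636
 bun 87 [ 562.6 -268.9   33.4   37.1   37.3] 0.0589
 bun 25 [ 515.6 -119.1   20.7    8.6   65.5] 0.0635
```

>>> {"api": "send_rows", "payload": {"moves": "87 0 -11 0 -6.44;87 0 -11 0 -6.44;87 0 -11 0 -6.44;87 0 -11 0 -6.44;87 0 -11 0 -6.44;87 0 -11 0 -6.44;87 0 -11 0 -6.44;87 0 -11 0 -6.44;87 0 -11 0 -6.44;87 0 -11 0 -6.44;87 20 0 28 0;87 20 0 28 0;87 20 0 28 0;87 20 0 28 0;87 20 0 28 0;87 20 0 28 0;87 20 0 28 0;87 20 0 28 0;87 20 0 28 0;87 20 0 28 0"}}

```text
time_s: 2.97
position: [0.4708, -0.2821, 0.3327]
tcp_rot: [[1.0, 0.0, 0.0], [-0.0, -0.0, 1.0], [0.0, -1.0, -0.0]]
force: [0.4, -0.3, 1.0]
opening: 1.002
```

```bash
cat >> h.py <<'E'
def go(x,y,z,phi=None,st=None):
    """print moves in mm in tool axes after turning to phi"""
    st=st or read_state(); R=st["tcp_rot"]; p=st["position"]; cur=np.degrees(np.arctan2(R[1,0],R[0,0]))
    phi=cur if phi is None else phi; a=np.radians(phi); d=(np.array([x,y,z])-p)*1000
    print(f"t {st['time_s']:.1f} pos {np.round(p*1000,1)} phi {cur:.2f} yaw {-(phi-cur):.2f} dx {d[0]*np.cos(a)+d[1]*np.sin(a):.1f} dy {-d[2]:.1f} dz {-d[0]*np.sin(a)+d[1]*np.cos(a):.1f} F {np.round(st['force'],1)} open {st['opening']*87:.1f}mm q {np.round(st['joint_positions'])}")
E
python3 - <<'E'
from h import *
go(.681,-.003,.30,0)
E
```

```text
t 3.0 pos [ 470.8 -282.1  332.7] phi -0.01 yaw -0.01 dx 210.2 dy 32.7 dz 279.1 F [ 0.4 -0.3  1. ] open 87.1mm q [-43.  18.  85.   0.  78. -43.]
```

>>> {"api": "send_rows", "payload": {"moves": "87 21 0 28 0;87 21 0 28 0;87 21 0 28 0;87 21 0 28 0;87 21 0 28 0;87 21 0 28 0;87 21 0 28 0;87 21 0 28 0;87 21 0 28 0;87 21 0 28 0;87 0 0 0 0"}}

```text
time_s: 3.88
position: [0.683, 0.0022, 0.3318]
tcp_rot: [[1.0, 0.002, -0.006], [0.006, 0.003, 1.0], [0.003, -1.0, 0.003]]
force: [-0.3, 0.2, -1.0]
opening: 0.997
```

```bash
python3 - <<'E'
from h import *
st=read_state(); c=capture("wrist"); P=cloud(c,st); z=P[...,2]
cv2.imwrite("pics/w1.png",c["image"])
m=(z>.212)&(z<.24); Q=P[m]; print(m.sum(),np.percentile(Q[:,2],[5,50,95]))
if m.sum()>50: print(cv2.minAreaRect((Q[:,:2]*1000).astype(np.float32)), cv2.minEnclosingCircle((Q[:,:2]*1000).astype(np.float32)))
m=(z>.143)&(z<.157); print("seat",m.sum(),np.median(P[m][:,2]))
go(.681,-.003,.17,0,st)
E
```

```text
3733 [0.22354695 0.2249559  0.2261075 ]
((682.0901489257812, 0.0468292236328125), (55.335052490234375, 55.58771514892578), 54.6806526184082) ((682.2314453125, -0.12532559037208557), 28.152074813842773)
seat 38036 0.14992201096101931
t 3.9 pos [683.    2.2 331.8] phi 0.33 yaw 0.33 dx -2.0 dy 161.8 dz -5.2 F [-0.3  0.2 -1. ] open 86.7mm q [ -9.  30.  65.   0.  85. -10.]
```

View pics/w1.png

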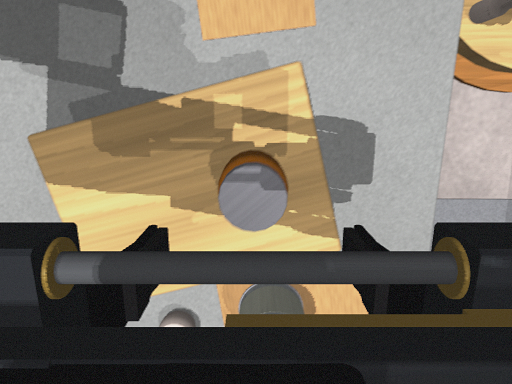

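The jar lid is centred at (682, 0) mm with its top at 225 and the seat at 150, which is consistent. Descending.

>>> {"api": "send_rows", "payload": {"moves": "87 -1 30 -2 0;87 0 30 0 0;87 0 30 0 0;87 0 30 0 0;87 0 25 0 0;87 0 14 0 0;87 0 0 0 0;75 0 0 0 0;70 0 0 0 0;66 0 0 0 0;64 0 0 0 0;63 0 0 0 0;62 0 0 0 0;62 0 0 0 0;62 0 0 0 0;62 0 0 0 0"}}

```text
time_s: 5.27
position: [0.6809, -0.0058, 0.1752]
tcp_rot: [[1.0, 0.005, -0.0], [0.0, -0.001, 1.0], [0.005, -1.0, -0.001]]
force: [2.8, 0.2, 5.8]
opening: 0.721
```

```bash
python3 - <<'E'
from h import *
for i in range(4):
    go(.674,.26,.3); capture("wrist")
E
```

```text
t 5.3 pos [680.9  -5.8 175.2] phi 0.01 yaw -0.00 dx -6.9 dy -124.8 dz 265.8 F [2.8 0.2 5.8] open 62.7mm q [-10.  37.  76.   0.  66. -10.]
t 5.3 pos [681.   -5.8 175.2] phi 0.00 yaw -0.00 dx -7.0 dy -124.8 dz 265.8 F [2.2 0.4 6. ] open 62.8mm q [-10.  37.  76.   0.  66. -10.]
t 5.4 pos [680.9  -5.9 175.2] phi 0.00 yaw -0.00 dx -6.9 dy -124.8 dz 265.9 F [3.1 1.  6.1] open 63.1mm q [-10.  37.  76.   0.  66. -10.]
t 5.4 pos [680.9  -5.8 175.2] phi 0.01 yaw -0.00 dx -6.9 dy -124.8 dz 265.8 F [3.  0.2 5.8] open 63.3mm q [-10.  37.  76.   0.  66. -10.]
```

>>> {"api": "send_rows", "payload": {"moves": "62 0 -3 0 0;62 0 -5 0 0;62 0 -5 0 0;62 0 -5 0 0;62 0 -5 0 0;62 0 -5 0 0;62 0 -5 0 0"}}

```text
time_s: 6.05
position: [0.6789, -0.0056, 0.207]
tcp_rot: [[1.0, -0.0, -0.0], [0.0, 0.0, 1.0], [-0.0, -1.0, 0.0]]
force: [0.3, -0.7, -2.7]
opening: 0.726
```

```bash
python3 - <<'E'
from h import *
go(.672,.26,.3)
st=read_state(); c=capture("wrist"); cv2.imwrite("pics/w2.png",c["image"]); P=cloud(c,st); z=P[...,2]
K=c["mtx"]; print(np.array(c["tool_from_camera"]).round(3))
m=(P[...,0]>.655)&(P[...,0]<.7)&(abs(P[...,1]+.003)<.02)&(z>.2)&(z<.3); print(m.sum(),np.percentile(z[m],[5,50,95]))
E
```

```text
t 6.0 pos [678.9  -5.6 207. ] phi 0.00 yaw -0.00 dx -6.9 dy -93.0 dz 265.6 F [ 0.3 -0.7 -2.7] open 63.2mm q [-10.  35.  75.  -0.  70. -10.]
[[ 1.     0.    -0.     0.   ]
 [-0.     0.248 -0.969 -0.162]
 [-0.     0.969  0.248  0.068]
 [ 0.     0.     0.     1.   ]]
4863 [0.25570053 0.25667162 0.25760244]
```

>>> {"api": "send_rows", "payload": {"moves": "62 0 -3 8 0;62 0 0 16 0;62 0 0 22 0;62 0 0 24 0;62 0 0 24 0;62 0 0 24 0;62 0 0 24 0;62 0 0 24 0;62 0 0 24 0;62 -2 0 24 0;62 -2 0 20 0;62 -2 0 14 0;62 0 8 8 0;62 0 16 0 0;62 0 22 0 0;62 0 24 0 0;62 0 24 0 0;62 0 24 0 0;62 0 20 0 0;62 0 12 0 0"}}

```text
time_s: 7.77
position: [0.671, 0.2496, 0.0558]
tcp_rot: [[1.0, -0.005, 0.001], [-0.001, -0.001, 1.0], [-0.005, -1.0, -0.001]]
force: [-1.1, 0.4, -2.7]
opening: 0.724
```

```bash
python3 - <<'E'
from h import *
go(.674,.26,.027)
st=read_state(); c=capture("side"); P=cloud(c);h=cv2.cvtColor(c["image"],cv2.COLOR_BGR2HSV);z=P[...,2]
m=(abs(z)<.006)&(P[...,0]>.57)&(P[...,0]<.8)&(P[...,1]>.15)&(P[...,1]<.4)&(h[...,1]>80)&(h[...,0]<30)
k,l,s,_=cv2.connectedComponentsWithStats(m.astype(np.uint8)); i=1+np.argmax(s[1:,4]); print(cv2.minAreaRect((P[l==i][:,:2]*1000).astype(np.float32)))
E
```

```text
t 7.8 pos [671.  249.6  55.8] phi -0.03 yaw -0.00 dx 3.0 dy 28.8 dz 10.4 F [-1.1  0.4 -2.7] open 63.0mm q [11. 48. 74. -0. 58. 12.]
((674.504638671875, 263.7357177734375), (152.89698791503906, 199.84527587890625), 7.559619903564453)
```

>>> {"api": "send_rows", "payload": {"moves": "62 0 10 4 0;62 0 8 0 0;62 0 4 0 0;62 0 3 0 0;62 0 2 0 0;62 0 1 0 0;62 0 0 0 0;62 0 0 0 0"}}

```text
time_s: 8.48
position: [0.6734, 0.2544, 0.0321]
tcp_rot: [[1.0, 0.001, 0.0], [-0.0, 0.0, 1.0], [0.001, -1.0, 0.0]]
force: [0.9, -0.4, -2.1]
opening: 0.725
```

>>> {"api": "send_rows", "payload": {"moves": "62 0 1.5 0 0;62 0 1.5 0 0;62 0 1 0 0;62 0 1 0 0;62 0 0 0 0;62 0 0 0 0"}}

```text
time_s: 8.98
position: [0.673, 0.2544, 0.0264]
tcp_rot: [[1.0, -0.0, -0.0], [0.0, -0.0, 1.0], [-0.0, -1.0, -0.0]]
force: [-0.5, 0.2, -2.4]
opening: 0.726
```

>>> {"api": "send_rows", "payload": {"moves": "62 0 0.7 0 0;62 0 0 0 0;62 0 0 0 0;62 0 0 0 0"}}

```text
time_s: 9.32
position: [0.6731, 0.2544, 0.0259]
tcp_rot: [[1.0, 0.0, -0.0], [0.0, 0.0, 1.0], [0.0, -1.0, 0.0]]
force: [0.3, 0.0, -3.1]
opening: 0.723
```

>>> {"api": "send_rows", "payload": {"moves": "62 0 0.8 0 0;62 0 0 0 0;62 0 0.7 0 0;62 0 0 0 0;62 0 0 0 0"}}

```text
time_s: 9.73
position: [0.6732, 0.2544, 0.0256]
tcp_rot: [[1.0, 0.0, -0.0], [0.0, 0.0, 1.0], [0.0, -1.0, 0.0]]
force: [-1.8, -1.2, 5.9]
opening: 0.725
```

>>> {"api": "send_rows", "payload": {"moves": "66 0 0 0 0;72 0 0 0 0;80 0 0 0 0;87 0 0 0 0;87 0 0 0 0;87 0 0 0 0;87 0 -15 0 0;87 0 -25 0 0;87 0 -35 0 0;87 0 -35 0 0;87 0 -35 0 0;87 -20 -35 10 0;87 -35 0 16 0;87 -35 0 16 0;87 -35 0 16 0;87 -35 0 16 0;87 -25 0 12 0;87 0 0 0 0;87 0 0 0 0"}}

```text
time_s: 11.32
position: [0.4869, 0.3413, 0.2058]
tcp_rot: [[1.0, 0.002, -0.003], [0.003, 0.0, 1.0], [0.002, -1.0, 0.0]]
force: [0.7, -0.0, 0.1]
opening: 1.0
```

```bash
cat > slips.py <<'E'
from h import *
def slips(n="wrist",y0=.2):
    st=read_state(); c=capture(n); P=cloud(c,st); h=cv2.cvtColor(c["image"],cv2.COLOR_BGR2HSV); z=P[...,2]
    m=(abs(z)<.03)&(P[...,0]>.33)&(P[...,0]<.7)&(P[...,1]>y0)&(P[...,1]<.5)&(h[...,0]>8)&(h[...,0]<32)&(h[...,1]>60)
    k,l,s,_=cv2.connectedComponentsWithStats(m.astype(np.uint8))
    for i in range(1,k):
        if s[i,4]>150:
            Q=P[l==i]; (x,y),(w,hh),a=cv2.minAreaRect((Q[:,:2]*1000).astype(np.float32))
            if hh>w: a+=90
            print("slip",s[i,4],np.round([x,y,w,hh],1),"dir",round(a%180,1),"z",np.round(np.median(Q[:,2]),4))
    return st,c,P
E
python3 - <<'E'
from slips import *
st,c,P=slips(); cv2.imwrite("pics/w3.png",c["image"]); go(.553,.38,.1,3,st)
z=P[...,2]; m=(z>.066)&(z<.085)&(P[...,0]>.62)&(P[...,1]<.32); print("jar",m.sum(),P[m].mean(0) if m.sum() else 0)
E
```

```text
slip 2963 [409.  344.7 119.6  27.8] dir 87.0 z 0.0063
slip 2934 [488.2 341.7 121.   28.8] dir 82.4 z 0.0063
slip 2949 [559.4 340.5  30.  121.8] dir 92.1 z 0.0063
slip 7893 [650.9 310.  110.5 114.1] dir 97.0 z 0.0014
t 11.3 pos [486.9 341.3 205.8] phi 0.16 yaw -2.84 dx 68.0 dy 105.8 dz 35.2 F [ 0.7 -0.   0.1] open 87.0mm q [24. 29. 88. -0. 63. 24.]
jar 0 0
```

View pics/w3.png

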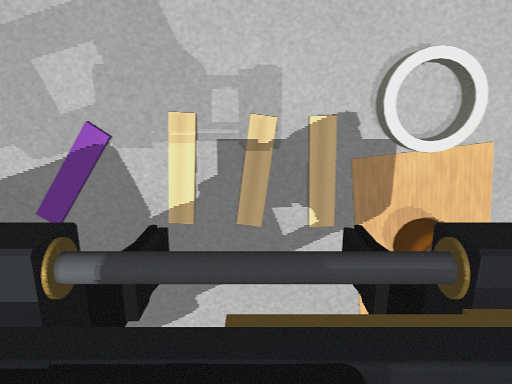

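>>> {"api": "send_rows", "payload": {"moves": "50 12 10 6 -1.84;50 20 20 10 0;50 20 30 11 0;50 20 35 11 0;50 0 35 0 0;50 0 30 0 0;50 0 20 0 0;50 0 10 0 0;50 0 3 0 0;50 0 0 0 0;50 0 0 0 0"}}

```text
time_s: 12.28
position: [0.5608, 0.3805, 0.013]
tcp_rot: [[1.0, 0.003, -0.031], [0.031, 0.001, 1.0], [0.003, -1.0, 0.001]]
force: [-0.3, 0.4, 0.4]
opening: 0.574
```

```bash
python3 - <<'E'
from h import *
go(.5575,.382,.0025,2)
E
```

```text
t 12.3 pos [560.8 380.5  13. ] phi 1.80 yaw -0.20 dx -3.2 dy 10.5 dz 1.6 F [-0.3  0.4  0.4] open 49.9mm q [25. 49. 82. -0. 49. 23.]
```

>>> {"api": "send_rows", "payload": {"moves": "50 -3 5 1.5 0;50 0 4 0 0;50 0 1.5 0 0;50 0 0 0 0;40 0 0 0 0;34 0 0 0 0;30 0 0 0 0;20 0 0 0 0;20 0 0 0 0;20 0 0 0 0;20 0 0 0 0"}}

```text
time_s: 13.2
position: [0.556, 0.3817, 0.0011]
tcp_rot: [[0.999, 0.0, -0.032], [0.032, 0.0, 0.999], [0.0, -1.0, 0.0]]
force: [-0.5, 0.3, 0.7]
opening: 0.314
```

>>> {"api": "send_rows", "payload": {"moves": "20 0 -8 0 0;20 0 -16 0 0;20 0 -16 0 -6.8;20 0 0 0 -6.8;20 -10 0 -12 0;20 -16 0 -20 0;20 -20 0 -24 0;20 -22 0 -27 0;20 -22 0 -27 0;20 -22 0 -27 0;20 -20 0 -24 0;20 -16 0 -20 0;20 -12 0 -12 0;20 -3 0 -6 0;20 0 0 0 0;20 0 0 0 0;20 0 0 0 0"}}

```text
time_s: 14.62
position: [0.4533, 0.1472, 0.0412]
tcp_rot: [[0.964, 0.002, -0.267], [0.267, 0.0, 0.964], [0.002, -1.0, -0.0]]
force: [0.3, -0.9, -0.5]
opening: 0.316
```

```bash
python3 - <<'E'
from h import *
st=read_state(); c=capture("wrist"); P=cloud(c,st); z=P[...,2]; x=P[...,0];y=P[...,1]
cv2.imwrite("pics/w4.png",c["image"])
go(.4516,.1468,.02,15.45,st)
m=(z>.143)&(z<.157)&(y<.15); print("seat",m.sum())
if m.sum()>100:
    # +y edge: max v along ydir
    a=np.radians(15.45); u=P[m][:,:2]@[np.cos(a),np.sin(a)]; v=P[m][:,:2]@[-np.sin(a),np.cos(a)]
    print("u range",u.min(),u.max(),"v max",v.max()); print("pred u min",.617*np.cos(a)-.0202*np.sin(a)-.14,"vmax",-.617*np.sin(a)-.0202*np.cos(a)+.1)
    b=np.array([[uu,v[abs(u-uu)<.004].max()] for uu in np.arange(u.min()+.01,u.max()-.01,.008)]); print("edge slope deg",np.degrees(np.polyfit(b[:,0],b[:,1],1)[0]))
# slip in hand
h=cv2.cvtColor(c["image"],cv2.COLOR_BGR2HSV)
m=(z<.08)&(z>.03)&(h[...,1]>60)&(h[...,0]<32)&(y>.03); 
if m.sum()>50: Q=P[m]; print("slip",m.sum(),cv2.minAreaRect((Q[:,:2]*1000).astype(np.float32)),np.percentile(Q[:,2],[5,50,95]))
E
```

```text
t 14.6 pos [453.3 147.2  41.2] phi 15.47 yaw 0.02 dx -1.7 dy 21.2 dz 0.0 F [ 0.3 -0.9 -0.5] open 27.5mm q [  5.  37. 111.   0.  31. -11.]
seat 0
slip 4036 ((453.6607360839844, 139.520751953125), (41.45020294189453, 55.687137603759766), 15.825664520263672) [0.04525909 0.04648677 0.04745925]
```

View pics/w4.png

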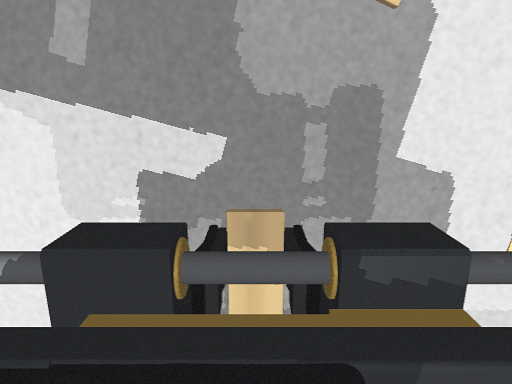

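>>> {"api": "send_rows", "payload": {"moves": "20 -1.5 12 0 0;20 0 12 0 0;20 0 9 0 0;20 0 5 0 0;20 0 0 0 0;20 0 0 -6 0;20 0 0 -8 0;20 0 0 -8 0;20 0 0 -8 0;20 0 0 -8 0;20 0 0 -7 0;20 0 0 -5 0;20 0 0 0 0;20 0 0 0 0"}}

```text
time_s: 15.83
position: [0.4637, 0.0974, 0.003]
tcp_rot: [[0.964, -0.0, -0.265], [0.265, 0.0, 0.964], [-0.0, -1.0, 0.0]]
force: [0.3, 0.8, -0.1]
opening: 0.314
```

```bash
python3 - <<'E'
from h import *
go(.4649,.0986,.0012,15.45)
E
```

```text
t 15.8 pos [463.7  97.4   3. ] phi 15.38 yaw -0.07 dx 1.5 dy 1.8 dz 0.8 F [ 0.3  0.8 -0.1] open 27.3mm q [ -2.  42. 112.   0.  26. -17.]
```

>>> {"api": "send_rows", "payload": {"moves": "20 0.8 1 0 0;20 0 0.7 0 0;20 0 0 0 0;28 0 0 0 0;32 0 0 0 0;40 0 0 0 0;45 0 0 0 0;45 0 0 0 0;45 0 -6 0 0;45 0 -8 10 0;45 0 -15 20 0;45 0 -25 30 0;45 0 -30 30 0;45 0 -30 30 0;45 0 -20 20 0;45 0 0 0 0;45 0 0 0 0"}}

```text
time_s: 17.25
position: [0.4273, 0.2334, 0.1358]
tcp_rot: [[0.963, 0.004, -0.269], [0.269, 0.001, 0.963], [0.004, -1.0, -0.0]]
force: [-0.0, -0.9, -0.4]
opening: 0.517
```

```bash
python3 - <<'E'
from slips import *
st,c,P=slips("side",0.03); cv2.imwrite("pics/s1.png",cv2.resize(c["image"][170:300,170:330],(800,650)[:2]))
z=P[...,2]; m=(z>.141)&(z<.159)&(P[...,0]>.4)&(P[...,0]<.8)&(P[...,1]>-.25)&(P[...,1]<.15)
k,l,s,_=cv2.connectedComponentsWithStats(m.astype(np.uint8)); i=1+np.argmax(s[1:,4]); print(s[i,4],cv2.minAreaRect((P[l==i][:,:2]*1000).astype(np.float32)),P[l==i][:,2].mean())
m=mark_of(c,"short_foot"); print([(a["p"],a["pixel"]) for a in m])
go(.4649,.0986,.0012,15.45)
st,c,P=slips("wrist",0.03)
E
```

```text
slip 1529 [644.5 263.9 111.6 203.8] dir 90.2 z 0.0006
slip 439 [485.6 339.4 119.7  29.8] dir 82.4 z 0.005
slip 468 [406.7 342.  118.9  28.5] dir 87.1 z 0.0051
973 ((712.5076904296875, 5.082359313964844), (93.86309051513672, 205.9271697998047), 8.585820198059082) 0.1492021280316744
[(0.76, [229.5, 254.2])]
t 17.4 pos [426.6 231.5 133.8] phi 15.46 yaw 0.01 dx 1.5 dy 132.6 dz -138.3 F [ 1.  -0.5 -0.8] open 45.2mm q [ 15.  28. 107.  -0.  46.  -0.]
slip 3020 [407.1 332.   95.5  28.5] dir 86.9 z 0.0062
slip 2912 [487.4 342.  119.7  28.7] dir 82.7 z 0.0062
slip 6241 [621.1 299.4  51.7 120.8] dir 97.2 z 0.0014
slip 193 [687.4 189.7   9.4  34.5] dir 113.9 z 0.0014
```

View pics/s1.png

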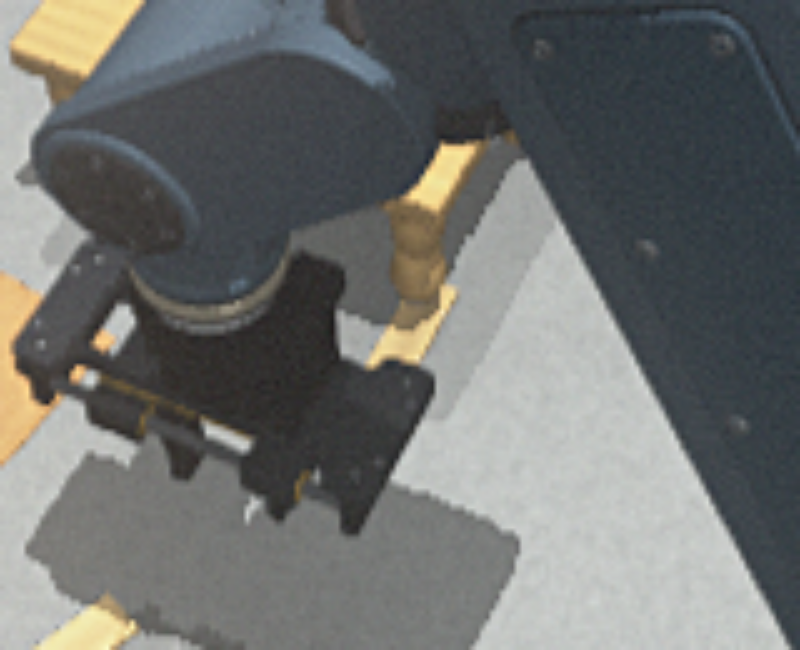

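>>> {"api": "send_rows", "payload": {"moves": "45 0 0 0 5.74;45 0 0 0 5.74;45 0 0 0 5.74;45 0 0 0 5.74;45 6 5 20 0;45 10 15 35 0;45 10 20 35 0;45 10 25 35 0;45 10 25 25 0;45 0 20 9.5 0;45 0 9 0 0;45 0 3 0 0;45 0 0 0 0;45 0 0 0 0;45 0 0 0 0"}}

```text
time_s: 18.65
position: [0.4937, 0.3813, 0.0148]
tcp_rot: [[0.991, 0.001, 0.132], [-0.132, 0.0, 0.991], [0.001, -1.0, 0.001]]
force: [-0.1, 1.3, -0.0]
opening: 0.513
```

```bash
python3 - <<'E'
from slips import *
go(.493,.3836,.0025,-7.5)
st,c,P=slips("side",0.01)
i=c["image"][150:280,190:320]; cv2.imwrite("pics/s2.png",cv2.resize(i,(600,600)))
E
```

```text
t 18.6 pos [493.7 381.3  14.8] phi -7.60 yaw -0.10 dx -1.0 dy 12.3 dz 2.2 F [-0.1  1.3 -0. ] open 44.7mm q [27. 46. 90. -0. 44. 35.]
slip 488 [407.  342.5 118.9  28.9] dir 86.3 z 0.0052
```

View pics/s2.png

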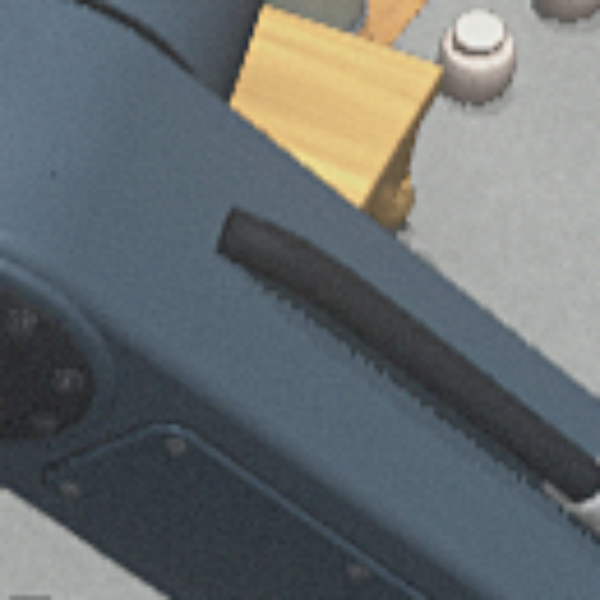

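The arm hides the foot in this view. I'll carry on with slip B.

>>> {"api": "send_rows", "payload": {"moves": "45 -1 6 2 0;45 0 4 0 0;45 0 1.5 0 0;45 0 0 0 0;36 0 0 0 0;30 0 0 0 0;20 0 0 0 0;20 0 0 0 0;20 0 0 0 0;20 0 0 0 0;20 0 -8 0 0;20 0 -16 0 0;20 0 -16 0 0;20 0 0 0 0;20 0 0 0 0"}}

```text
time_s: 19.95
position: [0.4932, 0.3848, 0.0433]
tcp_rot: [[0.991, 0.003, 0.131], [-0.131, 0.001, 0.991], [0.002, -1.0, 0.002]]
force: [0.1, -0.6, -0.0]
opening: 0.312
```

```bash
python3 - <<'E'
from h import *
go(.4516,.1468,.041,15.45)
E
```

```text
t 19.9 pos [493.2 384.8  43.3] phi -7.52 yaw -22.97 dx -103.5 dy 2.3 dz -218.3 F [ 0.1 -0.6 -0. ] open 27.1mm q [28. 44. 89. -0. 47. 35.]
```

>>> {"api": "send_rows", "payload": {"moves": "20 0 0 0 -5.74;20 0 0 0 -5.74;20 0 0 0 -5.74;20 0 0 0 -5.75;20 -6 0 -12 0;20 -9 0 -20 0;20 -12 0 -26 0;20 -14 0 -29 0;20 -14 0 -29 0;20 -13 0 -28 0;20 -12 0 -26 0;20 -10 0 -22 0;20 -8 0 -15 0;20 -4 0 -8 0;20 -1.5 0 -3 0;20 0 0 0 0;20 0 0 0 0;20 0 0 0 0"}}

```text
time_s: 21.45
position: [0.4511, 0.1475, 0.042]
tcp_rot: [[0.964, 0.001, -0.268], [0.268, 0.0, 0.964], [0.001, -1.0, 0.0]]
force: [-0.8, -0.8, -0.6]
opening: 0.315
```

```bash
cat > hand.py <<'E'
from h import *
st=read_state(); c=capture("wrist"); P=cloud(c,st); z=P[...,2]; y=P[...,1]
go(.4516,.1468,.041,15.45,st)
h=cv2.cvtColor(c["image"],cv2.COLOR_BGR2HSV)
tz=st["position"][2]; m=(z<tz+.02)&(z>tz-.005)&(h[...,1]>60)&(h[...,0]<32)&(abs(P[...,0]-st["position"][0])<.05)&(y<st["position"][1]+.06)
Q=P[m]; print("slip",m.sum(),cv2.minAreaRect((Q[:,:2]*1000).astype(np.float32)),"top z rel TCP",np.percentile(Q[:,2]-tz,[5,50,95]))
a=np.radians(15.45); v=(Q[:,:2]-[.4862,.0215])@[-np.sin(a),np.cos(a)]; u=(Q[:,:2]-[.4862,.0215])@[np.cos(a),np.sin(a)]
print("outer end v",np.percentile(v,99)," u centre",(np.percentile(u,2)+np.percentile(u,98))/2,"grip v",(st["position"][:2]-[.4862,.0215])@[-np.sin(a),np.cos(a)], "tilt",np.polyfit(v,Q[:,2],1)[0])
E
python3 hand.py
```

```text
t 21.4 pos [451.1 147.5  42. ] phi 15.52 yaw 0.07 dx 0.3 dy 1.0 dz -0.8 F [-0.8 -0.8 -0.6] open 27.4mm q [  5.  37. 112.   0.  31. -11.]
slip 3777 ((453.98101806640625, 138.69696044921875), (28.496492385864258, 54.49253463745117), 16.015989303588867) top z rel TCP [0.00298613 0.00412331 0.00516107]
outer end v 0.14848247383976987  u centre 0.0001889753084344135 grip v 0.13079418566089326 tilt -0.004743541732179433
```

>>> {"api": "send_rows", "payload": {"moves": "20 0 12 0 0;20 0 12 0 0;20 0 6 0 0;20 0 2 0 0;20 0 0 0 0;20 0 0 -6 0;20 0 0 -8 0;20 0 0 -8 0;20 0 0 -8 0;20 0 0 -8 0;20 0 0 -7 0;20 0 0 -5 0;20 0 0 0 0;20 0 0 0 0;20 0 0 0 0"}}

```text
time_s: 22.75
position: [0.4638, 0.0985, 0.0101]
tcp_rot: [[0.964, -0.0, -0.266], [0.266, 0.0, 0.964], [-0.0, -1.0, 0.0]]
force: [0.3, -0.1, -0.4]
opening: 0.316
```

```bash
python3 - <<'E'
from h import *
go(.4649,.0986,.0079,15.45)
E
```

```text
t 22.8 pos [463.8  98.5  10.1] phi 15.44 yaw -0.01 dx 1.1 dy 2.2 dz -0.2 F [ 0.3 -0.1 -0.4] open 27.5mm q [ -2.  41. 112.   0.  27. -17.]
```

>>> {"api": "send_rows", "payload": {"moves": "20 0.8 1.2 0 0;20 0 0.8 0 0;20 0 0 0 0;28 0 0 0 0;32 0 0 0 0;40 0 0 0 0;45 0 0 0 0;45 0 0 0 0;45 0 -6 0 0;45 0 -8 10 0;45 0 -15 20 0;45 0 -25 30 0;45 0 -30 30 0;45 0 -30 30 0;45 0 -10 20 0;45 0 0 0 0;45 0 0 0 0"}}

```text
time_s: 24.17
position: [0.4273, 0.2338, 0.1323]
tcp_rot: [[0.963, 0.003, -0.27], [0.27, 0.0, 0.963], [0.003, -1.0, -0.0]]
force: [-0.5, -1.1, -1.5]
opening: 0.517
```

```bash
python3 - <<'E'
from slips import *
st,c,P=slips("wrist",0.03); go(.409,.385,.012,-3,st)
h=cv2.cvtColor(c["image"],cv2.COLOR_BGR2HSV)
c=capture("side"); cv2.imwrite("pics/s3.png",cv2.resize(c["image"][180:310,190:320],(600,600)))
E
```

```text
slip 1237 [405.9 309.8  51.7  28.5] dir 86.8 z 0.0062
slip 6288 [621.2 301.4  52.6 116.4] dir 97.6 z 0.0014
slip 192 [689.1 192.9   8.1  34.7] dir 116.7 z 0.0013
t 24.2 pos [427.3 233.8 132.3] phi 15.64 yaw 18.64 dx -26.2 dy 120.3 dz 150.0 F [-0.5 -1.1 -1.5] open 45.0mm q [ 16.  28. 107.  -0.  45.  -0.]
```

View pics/s3.png

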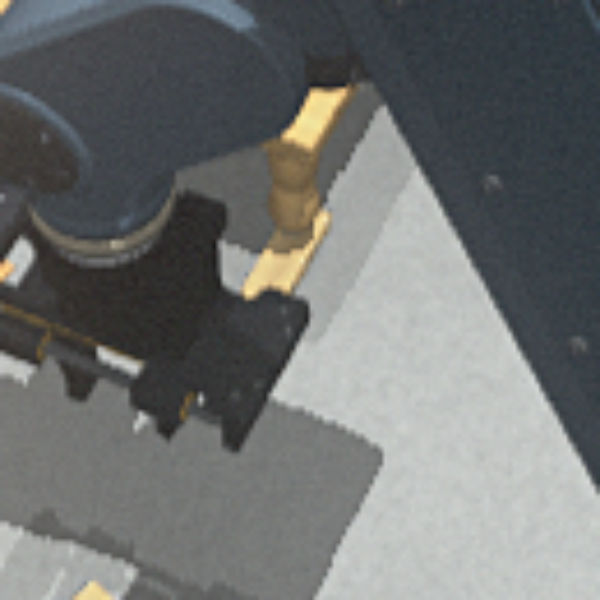

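Two slips lie stacked under the foot (about 290,240 in the crop). Fetching the third.

>>> {"api": "send_rows", "payload": {"moves": "45 0 0 0 6.2;45 0 0 0 6.2;45 0 0 0 6.2;45 -4 5 20 0;45 -5 15 35 0;45 -5 20 35 0;45 -5 25 35 0;45 -6 25 20 0;45 0 20 5 0;45 0 7 0 0;45 0 3 0 0;45 0 0 0 0;45 0 0 0 0;45 0 0 0 0"}}

```text
time_s: 25.43
position: [0.4122, 0.3817, 0.0131]
tcp_rot: [[0.998, 0.001, 0.057], [-0.057, 0.001, 0.998], [0.001, -1.0, 0.001]]
force: [-0.1, 0.2, 0.3]
opening: 0.513
```

```bash
python3 - <<'E'
from h import *
go(.4105,.386,.0025,-3)
E
```

```text
t 25.4 pos [412.2 381.7  13.1] phi -3.25 yaw -0.25 dx -2.0 dy 10.6 dz 4.2 F [-0.1  0.2  0.3] open 44.6mm q [31. 44. 99. -0. 37. 35.]
```

>>> {"api": "send_rows", "payload": {"moves": "45 -2 6 3.5 0;45 0 3 0 0;45 0 1.5 0 0;45 0 0 0 0;36 0 0 0 0;30 0 0 0 0;20 0 0 0 0;20 0 0 0 0;20 0 0 0 0;20 0 0 0 0;20 0 -8 0 0;20 0 -16 0 0;20 0 -16 0 0;20 0 0 0 0;20 0 0 0 0"}}

```text
time_s: 26.68
position: [0.41, 0.3864, 0.0425]
tcp_rot: [[0.998, 0.002, 0.055], [-0.055, 0.001, 0.998], [0.002, -1.0, 0.001]]
force: [2.0, -0.6, -0.3]
opening: 0.311
```

```bash
python3 - <<'E'
from h import *
go(.4516,.1468,.041,15.45)
E
```

```text
t 26.7 pos [410.  386.4  42.5] phi -3.15 yaw -18.60 dx -23.8 dy 1.5 dz -242.0 F [ 2.  -0.6 -0.3] open 27.0mm q [32. 41. 99. -0. 40. 35.]
```

>>> {"api": "send_rows", "payload": {"moves": "20 0 0 0 -6.2;20 0 0 0 -6.2;20 0 0 0 -6.2;20 -1.8 0 -12 0;20 -2 0 -20 0;20 -2 0 -26 0;20 -3 0 -30 0;20 -3 0 -30 0;20 -3 0 -30 0;20 -3 0 -28 0;20 -3 0 -26 0;20 -2 0 -20 0;20 -1 0 -12 0;20 0 0 -6 0;20 0 0 -2 0;20 0 0 0 0;20 0 0 0 0;20 0 0 0 0"}}

```text
time_s: 28.18
position: [0.4505, 0.1471, 0.0414]
tcp_rot: [[0.964, -0.0, -0.267], [0.267, 0.0, 0.964], [-0.0, -1.0, 0.0]]
force: [-0.6, 0.4, -0.1]
opening: 0.313
```

```bash
python3 hand.py
```

```text
t 28.2 pos [450.5 147.1  41.4] phi 15.49 yaw 0.04 dx 1.0 dy 0.4 dz -0.5 F [-0.6  0.4 -0.1] open 27.2mm q [  5.  37. 112.   0.  31. -11.]
slip 3869 ((453.0426025390625, 139.03948974609375), (42.62711715698242, 54.835235595703125), 16.964580535888672) top z rel TCP [0.00347278 0.00471344 0.0057544 ]
outer end v 0.14908587962367206  u centre -0.00044616281388299393 grip v 0.13052850182857403 tilt -0.005146664833376329
```

>>> {"api": "send_rows", "payload": {"moves": "20 0.8 5 -5 0;20 0 9 -6 0;20 0 7 -4.5 0;20 0 3 0 0;20 0 1 0 0;20 0 0 0 0;20 0 0 0 0;20 0 0 0 0"}}

```text
time_s: 28.9
position: [0.4559, 0.1316, 0.0165]
tcp_rot: [[0.964, 0.0, -0.266], [0.266, -0.0, 0.964], [0.0, -1.0, -0.0]]
force: [-1.4, -0.1, -0.7]
opening: 0.312
```

>>> {"api": "send_rows", "payload": {"moves": "20 0 1 0 0;20 0 0 0 0;20 0 0.7 0 0;20 0 0 0 0;20 0 0 0 0"}}

```text
time_s: 29.32
position: [0.4558, 0.1317, 0.0148]
tcp_rot: [[0.964, 0.0, -0.266], [0.266, -0.0, 0.964], [0.0, -1.0, -0.0]]
force: [-0.7, 0.4, -0.3]
opening: 0.314
```

>>> {"api": "send_rows", "payload": {"moves": "20 0 0.6 0 0;20 0 0 0 0;20 0 0 0 0;20 0 0 0 0"}}

```text
time_s: 29.65
position: [0.4558, 0.1316, 0.0141]
tcp_rot: [[0.964, -0.0, -0.266], [0.266, 0.0, 0.964], [-0.0, -1.0, 0.0]]
force: [-0.7, -0.9, 0.3]
opening: 0.314
```

>>> {"api": "send_rows", "payload": {"moves": "20 0 0.5 0 0;20 0 0 0 0;20 0 0 0 0;20 0 0 0 0"}}

```text
time_s: 29.98
position: [0.4558, 0.1317, 0.0137]
tcp_rot: [[0.964, 0.0, -0.266], [0.266, 0.0, 0.964], [0.0, -1.0, 0.0]]
force: [-0.6, 0.1, 0.6]
opening: 0.317
```

>>> {"api": "send_rows", "payload": {"moves": "28 0 0 0 0;30 0 0 0 0;33 0 0 0 0;34 0 0 0 0;34 0 0 0 0;34 0 0 0 0;30 0 0 0 0;26 0 0 0 0;20 0 0 0 0;20 0 0 0 0;20 0 0 0 0;20 0 0 0 0"}}

```text
time_s: 30.98
position: [0.4558, 0.1316, 0.0137]
tcp_rot: [[0.964, -0.0, -0.266], [0.266, 0.0, 0.964], [-0.0, -1.0, 0.0]]
force: [0.6, 0.5, 0.0]
opening: 0.313
```

>>> {"api": "send_rows", "payload": {"moves": "20 0 0 -2 0;20 0 0 -3 0;20 0 0 -4 0;20 0 0 -4 0;20 0 0 -3 0;20 0 0 0 0;20 0 0 0 0"}}

```text
time_s: 31.57
position: [0.4602, 0.1159, 0.0137]
tcp_rot: [[0.964, 0.0, -0.266], [0.266, -0.0, 0.964], [0.0, -1.0, -0.0]]
force: [-0.1, -0.4, -0.3]
opening: 0.312
```

>>> {"api": "send_rows", "payload": {"moves": "20 0 0 -3 0;20 0 0 -4 0;20 0 0 -4 0;20 0 0 -4 0;20 0 0 -3 0;20 0 0 0 0;20 0 0 0 0;20 0 0 0 0"}}

```text
time_s: 32.23
position: [0.4649, 0.0988, 0.0137]
tcp_rot: [[0.964, 0.0, -0.266], [0.266, -0.0, 0.964], [0.0, -1.0, -0.0]]
force: [0.7, -0.3, -0.3]
opening: 0.312
```

>>> {"api": "send_rows", "payload": {"moves": "28 0 0 0 0;32 0 0 0 0;40 0 0 0 0;45 0 0 0 0;45 0 0 0 0;45 0 -5 0 0;45 0 -10 10 0;45 0 -15 20 0;45 0 -30 20 0;45 0 -40 10 0;20 0 -40 0 0;0 0 -40 0 0;0 0 -36 0 0;0 0 -15 -20 0;0 0 0 -30 0;0 0 0 -30 0;0 0 0 -30 0;0 0 0 -20 0;0 0 0 -10 0;0 0 0 0 0"}}

```text
time_s: 33.9
position: [0.4865, 0.0207, 0.2453]
tcp_rot: [[0.965, 0.001, -0.264], [0.264, -0.0, 0.965], [0.001, -1.0, -0.001]]
force: [-0.2, -0.2, 0.2]
opening: 0.005
```

```bash
cat > chk.py <<'E'
from h import *
import sys
st=read_state(); c=capture("wrist"); P=cloud(c,st); z=P[...,2]
cv2.imwrite(f"pics/{sys.argv[1]}.png",c["image"])
go(.4862,.0215,.155,None,st)
h=cv2.cvtColor(c["image"],cv2.COLOR_BGR2HSV)
a=np.radians(15.45); v=(P[...,:2]-[.4862,.0215])@[-np.sin(a),np.cos(a)]; u=(P[...,:2]-[.4862,.0215])@[np.cos(a),np.sin(a)]
m=(z<.03)&(z>.003)&(abs(u)<.06)&(v>.02)&(v<.16)&(h[...,1]>60)&(h[...,0]<32)
print("stack",m.sum(),"u",np.percentile(u[m],[1,99]),"v",np.percentile(v[m],[1,99]),"z",np.percentile(z[m],[5,50,95]))
m=(z>.14)&(z<.16)&(abs(u)<.2)&(v<.06); print("seat",m.sum(),"z",np.median(z[m]),"u min",u[m].min(),"v max",np.percentile(v[m],99.8))
E
python3 chk.py w5
```

```text
t 33.9 pos [486.5  20.7 245.3] phi 15.30 yaw -0.00 dx -0.1 dy 90.3 dz 0.8 F [-0.2 -0.2  0.2] open 0.5mm q [-11.  18. 100.  -0.  62. -26.]
stack 1537 u [-0.01351149  0.01397542] v [0.02099113 0.09490348] z [0.01680956 0.01823573 0.01956871]
seat 23949 z 0.14991529326587016 u min -0.023460406945942865 v max 0.025366149161537305
```

View pics/w5.png

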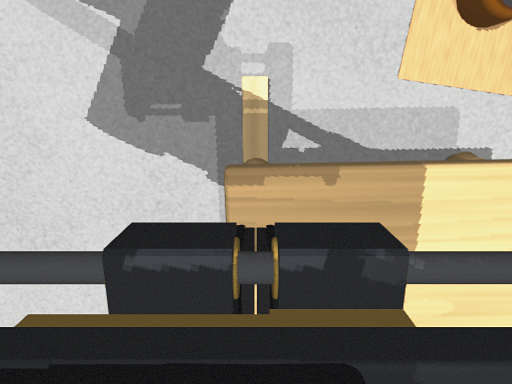

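The three-slip stack is aligned (u ±14, outer end v=95, top 18.2 mm) and the seat has not moved. Pressing next.

>>> {"api": "send_rows", "payload": {"moves": "0 0 20 0 0;0 0 25 0 0;0 0 22 0 0;0 0 12 0 0;0 0 6 0 0;0 0 2 0 0;0 0 0 0 0;0 0 0 0 0"}}

```text
time_s: 34.62
position: [0.4866, 0.0223, 0.1584]
tcp_rot: [[0.964, 0.001, -0.267], [0.267, -0.0, 0.964], [0.001, -1.0, -0.0]]
force: [-0.1, 0.2, 0.1]
opening: 0.009
```

>>> {"api": "send_rows", "payload": {"moves": "0 0 1.5 0 0;0 0 1 0 0;0 0 0.5 0 0;0 0 0 0 0;0 0 0 0 0"}}

```text
time_s: 35.03
position: [0.4862, 0.0217, 0.1548]
tcp_rot: [[0.964, 0.0, -0.266], [0.266, -0.0, 0.964], [0.0, -1.0, -0.0]]
force: [-0.1, 0.2, -0.2]
opening: 0.005
```

>>> {"api": "send_rows", "payload": {"moves": "0 0 1.5 0 0;0 0 1.5 0 0;0 0 1 0 0;0 0 0 0 0;0 0 0 0 0"}}

```text
time_s: 35.45
position: [0.486, 0.0218, 0.1505]
tcp_rot: [[0.964, -0.0, -0.266], [0.266, 0.0, 0.964], [-0.0, -1.0, 0.0]]
force: [0.3, 0.2, 0.6]
opening: 0.005
```

>>> {"api": "send_rows", "payload": {"moves": "0 0 0.8 0 0;0 0 0 0 0;0 0 0 0 0"}}

```text
time_s: 35.7
position: [0.4862, 0.0218, 0.1499]
tcp_rot: [[0.964, 0.0, -0.266], [0.266, 0.0, 0.964], [0.0, -1.0, -0.0]]
force: [-0.1, 0.2, 0.9]
opening: 0.004
```

>>> {"api": "send_rows", "payload": {"moves": "0 0 0.7 0 0;0 0 0 0 0;0 0 0 0 0"}}

```text
time_s: 35.95
position: [0.4859, 0.022, 0.1495]
tcp_rot: [[0.964, -0.0, -0.266], [0.266, 0.0, 0.964], [-0.0, -1.0, 0.0]]
force: [-1.4, 1.4, 3.9]
opening: 0.001
```

>>> {"api": "send_rows", "payload": {"moves": "0 0 0.6 0 0;0 0 0 0 0;0 0 0 0 0"}}

```text
time_s: 36.2
position: [0.4858, 0.0221, 0.1493]
tcp_rot: [[0.964, -0.0, -0.266], [0.266, 0.0, 0.964], [-0.0, -1.0, 0.0]]
force: [-2.9, 1.8, 9.1]
opening: 0.007
```

>>> {"api": "send_rows", "payload": {"moves": "0 0 0 0 0;0 0 0 0 0;0 0 0 0 0;0 0 0 0 0;0 0 0 0 0;0 0 0 0 0;0 0 0 0 0;0 0 0 0 0"}}

```text
time_s: 36.87
position: [0.4858, 0.0221, 0.1493]
tcp_rot: [[0.964, -0.0, -0.266], [0.266, 0.0, 0.964], [-0.0, -1.0, 0.001]]
force: [-2.9, 2.2, 9.1]
opening: 0.006
```

>>> {"api": "send_rows", "payload": {"moves": "0 0 -1 0 0;0 0 -4 0 0;0 0 -15 0 0;20 0 -30 0 0;50 0 -35 0 0;87 0 -35 0 0;87 0 -20 0 0;87 0 0 0 0;87 0 0 0 0;87 0 0 0 0"}}

```text
time_s: 37.7
position: [0.4853, 0.0218, 0.2876]
tcp_rot: [[0.964, -0.002, -0.266], [0.266, 0.0, 0.964], [-0.002, -1.0, 0.001]]
force: [-0.1, -0.1, -0.7]
opening: 0.447
```

```bash
cat > buns.py <<'E'
from h import *
def buns(n):
    st=read_state(); c=capture(n); P=cloud(c,st); z=P[...,2]; x=P[...,0]; y=P[...,1]
    h=cv2.cvtColor(c["image"],cv2.COLOR_BGR2HSV)
    m=(z>.046)&(z<.062)&(x>.3)&(x<.8)&(y>-.62)&(y<-.12)&(h[...,1]<70)
    k,l,s,_=cv2.connectedComponentsWithStats(m.astype(np.uint8))
    for i in range(1,k):
        if s[i,4]>15: 
            Q=P[l==i]; (a,b),r=cv2.minEnclosingCircle((Q[:,:2]*1000).astype(np.float32)); print(n,s[i,4],"bun",round(a,1),round(b,1),"r",round(r,1),"z",np.round(np.percentile(Q[:,2],[50,98]),4))
    return st,c,P
E
python3 - <<'E'
from buns import *
import sys,runpy; sys.argv=["",'w6']; runpy.run_path("chk.py")
st,c,P=buns("scene"); buns("side"); cv2.imwrite("pics/sc2.png",cv2.resize(c["image"],(768,576)))
E
```

```text
t 37.7 pos [485.3  21.8 287.6] phi 15.45 yaw -0.00 dx 0.7 dy 132.6 dz -0.6 F [-0.1 -0.1 -0.7] open 38.9mm q [-11.  15.  97.  -0.  69. -26.]
stack 1496 u [-0.01348448  0.01382281] v [0.02041273 0.09850748] z [0.01677106 0.01825892 0.01964705]
seat 20760 z 0.1499244704696608 u min -0.02330550637404374 v max 0.025346554472438214
scene 86 bun 453.2 -394.2 r 21.1 z [0.0529 0.0561]
scene 94 bun 593.7 -292.1 r 18.9 z [0.053  0.0564]
scene 102 bun 562.0 -383.8 r 18.5 z [0.0528 0.0563]
scene 130 bun 722.4 -247.3 r 48.6 z [0.0541 0.0615]
side 36 bun 685.9 -205.4 r 23.6 z [0.0553 0.0615]
side 21 bun 581.0 -292.6 r 13.5 z [0.052  0.0564]
```

View pics/sc2.png

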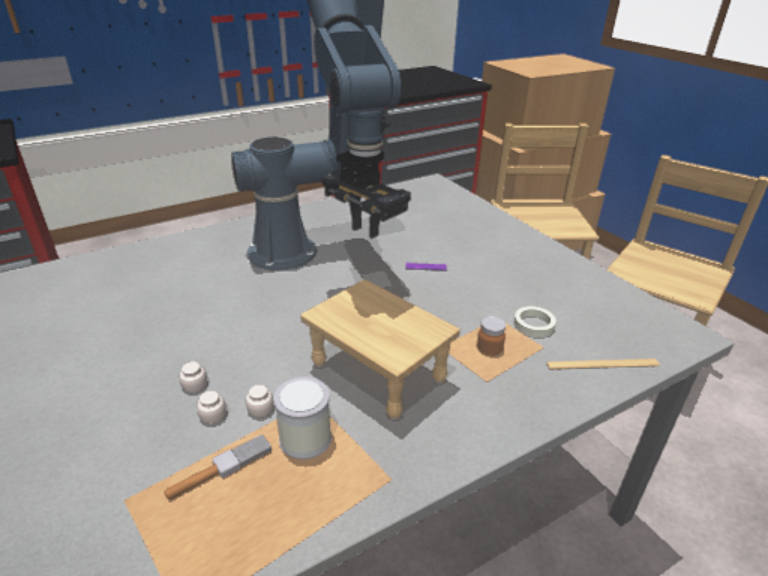

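The scene shows the third bun shifted to about (594, -292); the other two are at (453, -393) and (562, -384). Jar, stool and stack are all in order. I'll turn the jaws along the stool's y and go to that bun.

>>> {"api": "send_rows", "payload": {"moves": "87 0 0 0 6.9;87 0 0 0 6.9;87 0 0 0 6.9;87 0 0 0 6.9;87 0 0 0 6.9;87 0 0 0 6.9;87 0 0 0 6.9;87 0 0 0 6.9;87 0 0 0 6.9;87 0 0 0 6.9;87 0 0 0 6.9;87 0 0 0 7;87 0 0 0 7;87 15 0 1 0;87 28 0 2 0;87 35 0 2 0;87 35 0 2 0;87 35 0 2 0;87 35 0 2 0"}}

```text
time_s: 39.43
position: [0.5456, -0.1529, 0.2871]
tcp_rot: [[0.268, -0.002, 0.963], [-0.963, 0.001, 0.268], [-0.002, -1.0, -0.002]]
force: [-0.2, -0.5, 0.1]
opening: 1.003
```

>>> {"api": "send_rows", "payload": {"moves": "87 35 0 2 0;87 35 10 2 0;87 30 15 2 0;87 25 15 2 0;87 15 15 2 0;87 8 10 0 0;87 0 0 0 0;87 0 0 0 0;87 0 0 0 0"}}

```text
time_s: 40.18
position: [0.595, -0.2903, 0.2239]
tcp_rot: [[0.269, -0.0, 0.963], [-0.963, 0.001, 0.269], [-0.001, -1.0, -0.0]]
force: [0.9, 0.1, 0.6]
opening: 1.0
```

```bash
python3 - <<'E'
from buns import *
st,c,P=buns("wrist"); cv2.imwrite("pics/w7.png",c["image"]); go(.594,-.292,.005,-74.55,st)
z=P[...,2]; m=(z>.115)&(z<.13)&(P[...,0]>.62); print("tin",m.sum(), cv2.minEnclosingCircle((P[m][:,:2]*1000).astype(np.float32)) if m.sum() else 0)
E
```

```text
wrist 1128 bun 592.3 -289.5 r 19.0 z [0.0542 0.0557]
wrist 936 bun 560.4 -380.6 r 18.9 z [0.0541 0.0557]
wrist 142 bun 463.6 -386.5 r 14.9 z [0.0519 0.0549]
t 40.2 pos [ 595.  -290.3  223.9] phi -74.40 yaw 0.15 dx 1.3 dy 218.9 dz -1.4 F [0.9 0.1 0.6] open 87.0mm q [-36.  33.  76.   0.  71.  39.]
tin 12095 ((682.3919067382812, -202.51498413085938), 99.24948120117188)
```

View pics/w7.png

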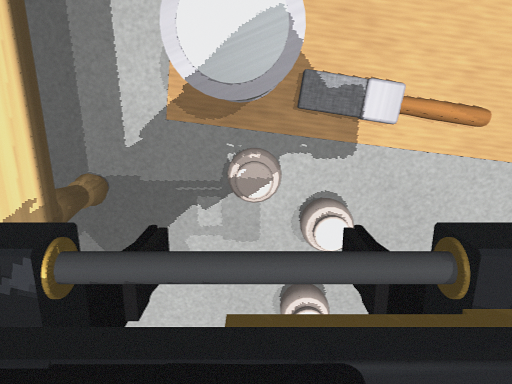

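>>> {"api": "send_rows", "payload": {"moves": "87 -1.5 20 -2.4 0;87 0 35 0 0;87 0 38 0 0;87 0 38 0 0;87 0 35 0 0;87 0 25 0 0;87 0 14 0 0;87 0 6 0 0;87 0 4 0 0;87 0 2 0 0;87 0 0 0 0;87 0 0 0 0;76 0 0 0 0;68 0 0 0 0;62 0 0 0 0;59 0 0 0 0;57 0 0 0 0;56 0 0 0 0;56 0 0 0 0;56 0 0 0 0"}}

```text
time_s: 41.9
position: [0.5921, -0.2902, 0.0065]
tcp_rot: [[0.268, -0.001, 0.963], [-0.963, 0.001, 0.268], [-0.001, -1.0, -0.0]]
force: [0.5, 1.4, -0.0]
opening: 0.648
```

>>> {"api": "send_rows", "payload": {"moves": "56 0 -4 0 0;56 0 -10 0 0;56 0 -18 0 0;56 0 -25 0 0;56 0 -30 0 0;56 0 -30 0 0;56 0 -30 0 0;56 0 -30 0 0;56 0 -28 0 0;56 0 -22 0 0;56 0 -12 0 0;56 0 -5 0 0;56 0 0 0 0;56 0 0 0 0"}}

```text
time_s: 43.07
position: [0.5916, -0.2902, 0.2493]
tcp_rot: [[0.268, -0.002, 0.963], [-0.963, 0.001, 0.268], [-0.002, -1.0, -0.002]]
force: [-0.5, -0.2, -0.6]
opening: 0.647
```

```bash
python3 - <<'E'
from buns import *
st=read_state(); go(.699,.0024,.25,-74.55,st)
c=capture("wrist"); P=cloud(c,st); p=st["position"]
m=(np.hypot(P[...,0]-p[0],P[...,1]-p[1])<.03)&(P[...,2]>p[2]+.02)&(P[...,2]<p[2]+.075); Q=P[m]; print(m.sum(),np.percentile(Q[:,2]-p[2],[5,50,95]) if m.sum() else 0)
E
```

```text
t 43.1 pos [ 591.6 -290.2  249.3] phi -74.46 yaw 0.09 dx -253.5 dy -0.7 dz 181.4 F [-0.5 -0.2 -0.6] open 56.3mm q [-36.  31.  75.  -0.  74.  39.]
8581 [0.02386097 0.03556038 0.04866973]
```

>>> {"api": "send_rows", "payload": {"moves": "56 -8 0 6 0;56 -16 0 11 0;56 -22 0 16 0;56 -26 0 19 0;56 -26 0 19 0;56 -26 0 19 0;56 -26 0 19 0;56 -26 0 18.5 0;56 -25 0 17 0;56 -22 0 15 0;56 -16 0 12 0;56 -9 0 7 0;56 -5 10 3 0;56 0 20 0 0;56 0 22 0 0;56 0 18 0 0;56 0 10 0 0;56 0 5 0 0;56 0 0 0 0;56 0 0 0 0"}}

```text
time_s: 44.78
position: [0.6998, 0.0011, 0.1658]
tcp_rot: [[0.267, 0.001, 0.964], [-0.964, -0.0, 0.267], [0.0, -1.0, 0.001]]
force: [-1.0, 1.7, -0.2]
opening: 0.644
```

```bash
python3 - <<'E'
from buns import *
go(.699,.0024,.1555,-74.55)
E
```

```text
t 44.8 pos [699.8   1.1 165.8] phi -74.49 yaw 0.06 dx -1.4 dy 10.3 dz -0.4 F [-1.   1.7 -0.2] open 56.0mm q [-9. 39. 73. -0. 67. 65.]
```

>>> {"api": "send_rows", "payload": {"moves": "56 0 4 0 0;56 0 2.5 0 0;56 0 1.5 0 0;56 0 0.7 0 0;56 0 0 0 0;56 0 0 0 0;56 0 0 0 0"}}

```text
time_s: 45.37
position: [0.6995, 0.0018, 0.157]
tcp_rot: [[0.268, 0.0, 0.963], [-0.963, -0.0, 0.268], [0.0, -1.0, 0.0]]
force: [0.2, 0.1, -0.8]
opening: 0.648
```

>>> {"api": "send_rows", "payload": {"moves": "56 0 0.7 0 0;56 0 0 0 0;56 0 0 0 0;56 0 0 0 0"}}

```text
time_s: 45.7
position: [0.6996, 0.0017, 0.1563]
tcp_rot: [[0.268, 0.0, 0.963], [-0.963, -0.0, 0.268], [0.0, -1.0, 0.0]]
force: [0.2, 0.2, -0.5]
opening: 0.647
```

>>> {"api": "send_rows", "payload": {"moves": "56 0 0.6 0 0;56 0 0 0 0;56 0 0 0 0;56 0 0 0 0"}}

```text
time_s: 46.03
position: [0.6997, 0.0017, 0.1562]
tcp_rot: [[0.268, 0.001, 0.963], [-0.963, -0.0, 0.268], [0.0, -1.0, 0.001]]
force: [-1.1, 1.0, 4.2]
opening: 0.646
```

>>> {"api": "send_rows", "payload": {"moves": "58 0 0 0 0;60 0 0 0 0;63 0 0 0 0;68 0 0 0 0;76 0 0 0 0;87 0 0 0 0;87 0 0 0 0;87 0 0 0 0;87 0 -5 0 0;87 0 -12 0 0;87 0 -22 0 0;87 0 -35 0 0;87 0 -35 0 0;87 0 0 0 0"}}

```text
time_s: 47.2
position: [0.7043, 0.0011, 0.2751]
tcp_rot: [[0.268, 0.018, 0.963], [-0.963, -0.003, 0.268], [0.007, -1.0, 0.016]]
force: [1.4, 0.1, 1.6]
opening: 0.999
```

```bash
python3 - <<'E'
from buns import *
go(.561,-.382,.2,-74.55)
buns("scene")
E
```

```text
t 47.2 pos [704.3   1.1 275.1] phi -74.44 yaw 0.11 dx 331.1 dy 75.1 dz -240.2 F [1.4 0.1 1.6] open 86.9mm q [-9. 34. 67.  0. 79. 65.]
scene 87 bun 452.4 -391.9 r 19.9 z [0.0528 0.0574]
scene 102 bun 561.3 -383.1 r 19.0 z [0.0528 0.0564]
scene 134 bun 722.6 -247.4 r 48.6 z [0.0543 0.0615]
```

>>> {"api": "send_rows", "payload": {"moves": "87 12 0 -9 0;87 22 0 -16 0;87 29 0 -21 0;87 29 0 -21 0;87 29 0 -21 0;87 29 0 -21 0;87 29 0 -21 0;87 29 5 -21 0;87 29 10 -21 0;87 29 10 -21 0;87 26 10 -19 0;87 19 10 -13 0;87 12 10 -8 0;87 5 0 -3 0;87 0 0 0 0;87 0 0 0 0;87 0 0 0 0"}}

```text
time_s: 48.67
position: [0.5608, -0.3761, 0.2101]
tcp_rot: [[0.27, 0.001, 0.963], [-0.963, 0.0, 0.27], [-0.0, -1.0, 0.001]]
force: [-0.3, -0.2, -0.1]
opening: 1.001
```

```bash
python3 - <<'E'
from buns import *
st,c,P=buns("wrist"); go(.561,-.382,.006,-74.55,st)
E
```

```text
wrist 411 bun 679.6 -261.5 r 33.6 z [0.0542 0.0617]
wrist 1221 bun 560.2 -381.0 r 18.8 z [0.054  0.0557]
wrist 500 bun 450.7 -390.3 r 18.7 z [0.0542 0.0556]
t 48.7 pos [ 560.8 -376.1  210.1] phi -74.35 yaw 0.20 dx 5.7 dy 204.1 dz -1.4 F [-0.3 -0.2 -0.1] open 87.1mm q [-43.  35.  75.   0.  70.  31.]
```

>>> {"api": "send_rows", "payload": {"moves": "87 4.6 20 -1.9 0;87 0 30 0 0;87 0 35 0 0;87 0 35 0 0;87 0 32 0 0;87 0 24 0 0;87 0 15 0 0;87 0 7 0 0;87 0 4 0 0;87 0 2 0 0;87 0 0 0 0;87 0 0 0 0;76 0 0 0 0;68 0 0 0 0;62 0 0 0 0;59 0 0 0 0;57 0 0 0 0;56 0 0 0 0;56 0 0 0 0;56 0 0 0 0"}}

```text
time_s: 50.38
position: [0.5591, -0.3819, 0.0055]
tcp_rot: [[0.268, -0.001, 0.963], [-0.963, 0.001, 0.268], [-0.001, -1.0, -0.0]]
force: [-0.8, 1.4, -0.0]
opening: 0.648
```

>>> {"api": "send_rows", "payload": {"moves": "56 0 -4 0 0;56 0 -10 0 0;56 0 -18 0 0;56 0 -25 0 0;56 0 -30 0 0;56 0 -30 0 0;56 0 -30 0 0;56 0 -30 0 0;56 0 -28 0 0;56 0 -22 0 0;56 0 -12 0 0;56 0 -5 0 0;56 0 0 0 0;56 0 0 0 0"}}

```text
time_s: 51.55
position: [0.5587, -0.3819, 0.2483]
tcp_rot: [[0.268, -0.002, 0.963], [-0.963, 0.002, 0.268], [-0.002, -1.0, -0.001]]
force: [-0.2, 0.0, -1.5]
opening: 0.649
```

```bash
cat > held.py <<'E'
from buns import *
st=read_state(); go(.617,-.0202,.25,-74.55,st); go(.535,-.043,.25,-74.55,st)
c=capture("wrist"); P=cloud(c,st); p=st["position"]
m=(np.hypot(P[...,0]-p[0],P[...,1]-p[1])<.03)&(P[...,2]>p[2]+.02)&(P[...,2]<p[2]+.075); Q=P[m]; print(m.sum(),np.percentile(Q[:,2]-p[2],[5,50,95]) if m.sum() else 0)
E
python3 held.py
```

```text
t 51.5 pos [ 558.7 -381.9  248.3] phi -74.45 yaw 0.10 dx -333.1 dy -1.7 dz 152.5 F [-0.2  0.  -1.5] open 56.5mm q [-44.  33.  72.  -0.  75.  31.]
t 51.5 pos [ 558.7 -381.9  248.3] phi -74.45 yaw 0.10 dx -333.0 dy -1.7 dz 67.4 F [-0.2  0.  -1.5] open 56.5mm q [-44.  33.  72.  -0.  75.  31.]
8845 [0.02410081 0.03641085 0.04944815]
```

Held at the same offset as before (base about 5 mm below TCP). I'll place it at the seat centre.

>>> {"api": "send_rows", "payload": {"moves": "56 -9 0 4 0;56 -17 0 8 0;56 -24 0 11 0;56 -29 0 13 0;56 -30 0 14 0;56 -30 0 14 0;56 -30 0 14 0;56 -30 0 14 0;56 -30 0 14 0;56 -29 0 13 0;56 -27 0 12 0;56 -22 0 10 0;56 -15 0 7 0;56 -8 0 3 0;56 -3 10 1.5 0;56 0 20 0 0;56 0 22 0 0;56 0 18 0 0;56 0 10 0 0;56 0 3 0 0"}}

```text
time_s: 53.27
position: [0.615, -0.021, 0.1636]
tcp_rot: [[0.267, -0.006, 0.964], [-0.964, 0.001, 0.267], [-0.002, -1.0, -0.005]]
force: [-0.3, 0.3, -1.0]
opening: 0.649
```

>>> {"api": "send_rows", "payload": {"moves": "56 0 3 0 0;56 0 3 0 0;56 0 1 0 0;56 0 0 0 0;56 0 0 0 0"}}

```text
time_s: 53.68
position: [0.6176, -0.0209, 0.1603]
tcp_rot: [[0.268, 0.002, 0.963], [-0.963, -0.0, 0.268], [0.001, -1.0, 0.001]]
force: [0.1, -0.3, -1.8]
opening: 0.646
```

```bash
python3 - <<'E'
from buns import *
go(.617,-.0202,.1555,-74.55)
E
```

```text
t 53.7 pos [617.6 -20.9 160.3] phi -74.45 yaw 0.10 dx -0.8 dy 4.8 dz -0.3 F [ 0.1 -0.3 -1.8] open 56.2mm q [-12.  34.  87.   0.  59.  62.]
```

>>> {"api": "send_rows", "payload": {"moves": "56 0 2 0 0;56 0 1.2 0 0;56 0 0.6 0 0;56 0 0 0 0;56 0 0 0 0;56 0 0 0 0"}}

```text
time_s: 54.18
position: [0.6171, -0.0208, 0.1558]
tcp_rot: [[0.268, -0.0, 0.963], [-0.963, -0.0, 0.268], [0.0, -1.0, -0.0]]
force: [0.2, 0.3, -1.0]
opening: 0.645
```

>>> {"api": "send_rows", "payload": {"moves": "56 0 0.6 0 0;56 0 0 0 0;56 0 0 0 0;56 0 0 0 0"}}

```text
time_s: 54.52
position: [0.6171, -0.0208, 0.1552]
tcp_rot: [[0.268, 0.0, 0.963], [-0.963, -0.0, 0.268], [0.0, -1.0, 0.0]]
force: [0.8, -0.3, -0.7]
opening: 0.647
```

>>> {"api": "send_rows", "payload": {"moves": "56 0 0.5 0 0;56 0 0 0 0;56 0 0 0 0;56 0 0 0 0"}}

```text
time_s: 54.85
position: [0.6172, -0.0208, 0.1551]
tcp_rot: [[0.268, 0.001, 0.963], [-0.963, -0.0, 0.268], [0.0, -1.0, 0.001]]
force: [-1.2, 0.5, 3.6]
opening: 0.647
```

>>> {"api": "send_rows", "payload": {"moves": "58 0 0 0 0;60 0 0 0 0;63 0 0 0 0;68 0 0 0 0;76 0 0 0 0;87 0 0 0 0;87 0 0 0 0;87 0 0 0 0;87 0 -5 0 0;87 0 -12 0 0;87 0 -22 0 0;87 0 -35 0 0;87 0 -35 0 0;87 0 0 0 0"}}

```text
time_s: 56.02
position: [0.6216, -0.0216, 0.272]
tcp_rot: [[0.268, 0.015, 0.963], [-0.963, -0.003, 0.268], [0.007, -1.0, 0.014]]
force: [1.3, -0.5, 0.5]
opening: 1.0
```

```bash
python3 - <<'E'
from buns import *
go(.4507,-.3905,.21,-74.55)
E
```

```text
t 56.0 pos [621.6 -21.6 272. ] phi -74.44 yaw 0.11 dx 310.0 dy 62.0 dz -263.0 F [ 1.3 -0.5  0.5] open 87.0mm q [-12.  27.  80.   0.  72.  62.]
```

>>> {"api": "send_rows", "payload": {"moves": "87 12 0 -10 0;87 21 0 -18 0;87 27 0 -23 0;87 27 0 -23 0;87 27 0 -23 0;87 27 0 -23 0;87 27 5 -23 0;87 27 10 -23 0;87 27 10 -23 0;87 27 10 -23 0;87 24 10 -20 0;87 18 10 -14 0;87 12 10 -9 0;87 7 0 -5 0;87 0 0 0 0;87 0 0 0 0;87 0 0 0 0"}}

```text
time_s: 57.43
position: [0.4505, -0.388, 0.1993]
tcp_rot: [[0.269, 0.001, 0.963], [-0.963, -0.0, 0.269], [0.0, -1.0, 0.001]]
force: [-0.6, 0.1, 0.2]
opening: 1.001
```

```bash
python3 - <<'E'
from buns import *
st,c,P=buns("wrist"); go(.4507,-.3905,.006,-74.55,st)
E
```

```text
wrist 1310 bun 452.5 -389.6 r 19.0 z [0.0541 0.0557]
t 57.4 pos [ 450.5 -388.   199.3] phi -74.37 yaw 0.18 dx 2.5 dy 193.3 dz -0.5 F [-0.6  0.1  0.2] open 87.1mm q [-52.  29.  88.   0.  63.  23.]
```

>>> {"api": "send_rows", "payload": {"moves": "87 2 20 1.2 0;87 0 30 0 0;87 0 34 0 0;87 0 34 0 0;87 0 30 0 0;87 0 20 0 0;87 0 12 0 0;87 0 7 0 0;87 0 4 0 0;87 0 2 0 0;87 0 0 0 0;87 0 0 0 0;76 0 0 0 0;68 0 0 0 0;62 0 0 0 0;59 0 0 0 0;57 0 0 0 0;56 0 0 0 0;56 0 0 0 0;56 0 0 0 0"}}

```text
time_s: 59.15
position: [0.4512, -0.3904, 0.0057]
tcp_rot: [[0.268, -0.0, 0.963], [-0.963, 0.001, 0.268], [-0.001, -1.0, -0.0]]
force: [-0.3, 1.2, 1.2]
opening: 0.65
```

>>> {"api": "send_rows", "payload": {"moves": "56 0 -4 0 0;56 0 -10 0 0;56 0 -18 0 0;56 0 -25 0 0;56 0 -30 0 0;56 0 -30 0 0;56 0 -30 0 0;56 0 -30 0 0;56 0 -28 0 0;56 0 -22 0 0;56 0 -12 0 0;56 0 -5 0 0;56 0 0 0 0;56 0 0 0 0"}}

```text
time_s: 60.32
position: [0.4509, -0.3903, 0.2494]
tcp_rot: [[0.268, -0.001, 0.963], [-0.963, 0.001, 0.268], [-0.001, -1.0, -0.0]]
force: [-0.7, 0.5, -1.4]
opening: 0.646
```

```bash
python3 held.py
```

```text
t 60.3 pos [ 450.9 -390.3  249.4] phi -74.45 yaw 0.10 dx -312.5 dy -0.6 dz 258.7 F [-0.7  0.5 -1.4] open 56.2mm q [-52.  26.  85.  -0.  69.  23.]
t 60.3 pos [ 450.9 -390.3  249.4] phi -74.45 yaw 0.10 dx -312.3 dy -0.6 dz 173.5 F [-0.7  0.5 -1.4] open 56.2mm q [-52.  26.  85.  -0.  69.  23.]
8860 [0.02448344 0.03649818 0.04932841]
```

>>> {"api": "send_rows", "payload": {"moves": "56 -9 0 5 0;56 -17 0 9 0;56 -24 0 13 0;56 -28 0 15.5 0;56 -28 0 15.5 0;56 -28 0 15.5 0;56 -28 0 15.5 0;56 -28 0 15.5 0;56 -28 0 15.5 0;56 -27 0 15 0;56 -24 0 14 0;56 -20 0 11 0;56 -13 0 7 0;56 -7 0 4 0;56 -3 10 2 0;56 0 20 0 0;56 0 22 0 0;56 0 18 0 0;56 0 10 0 0;56 0 4 0 0"}}

```text
time_s: 62.03
position: [0.5327, -0.044, 0.1631]
tcp_rot: [[0.267, -0.005, 0.964], [-0.964, 0.001, 0.267], [-0.002, -1.0, -0.004]]
force: [0.0, 0.8, -0.6]
opening: 0.647
```

>>> {"api": "send_rows", "payload": {"moves": "56 0 3 0 0;56 0 2 0 0;56 0 1 0 0;56 0 0 0 0;56 0 0 0 0"}}

```text
time_s: 62.45
position: [0.5349, -0.044, 0.1603]
tcp_rot: [[0.268, 0.001, 0.963], [-0.963, -0.0, 0.268], [0.001, -1.0, 0.001]]
force: [0.6, -0.2, -1.9]
opening: 0.652
```

```bash
python3 - <<'E'
from buns import *
go(.535,-.043,.1555,-74.55)
E
```

```text
t 62.5 pos [534.9 -44.  160.3] phi -74.45 yaw 0.10 dx -0.9 dy 4.8 dz 0.4 F [ 0.6 -0.2 -1.9] open 56.7mm q [-17.  28.  98.   0.  53.  58.]
```

>>> {"api": "send_rows", "payload": {"moves": "56 0 2 0 0;56 0 1.2 0 0;56 0 0.6 0 0;56 0 0.5 0 0;56 0 0 0 0;56 0 0 0 0;56 0 0 0 0"}}

```text
time_s: 63.03
position: [0.5344, -0.0438, 0.1554]
tcp_rot: [[0.268, 0.0, 0.963], [-0.963, -0.0, 0.268], [0.0, -1.0, 0.0]]
force: [-0.3, -0.1, -1.5]
opening: 0.649
```

>>> {"api": "send_rows", "payload": {"moves": "56 0 0.6 0 0;56 0 0 0 0;56 0 0 0 0;56 0 0 0 0"}}

```text
time_s: 63.37
position: [0.5344, -0.0438, 0.1551]
tcp_rot: [[0.268, 0.0, 0.963], [-0.963, -0.0, 0.268], [0.0, -1.0, 0.0]]
force: [-0.9, 0.3, 3.7]
opening: 0.645
```

Contact is light. I'll release, lift, and back the arm away to the right so the cameras see everything.

>>> {"api": "send_rows", "payload": {"moves": "58 0 0 0 0;60 0 0 0 0;63 0 0 0 0;68 0 0 0 0;76 0 0 0 0;87 0 0 0 0;87 0 0 0 0;87 0 0 0 0;87 0 -5 0 0;87 0 -12 0 0;87 0 -22 0 0;87 0 -35 0 0;87 0 -35 0 0;87 10 -20 0 0;87 25 0 0 0;87 35 0 0 0;87 35 0 0 0;87 35 0 0 0;87 35 0 0 0;87 35 0 0 0"}}

```text
time_s: 65.03
position: [0.5908, -0.2476, 0.2843]
tcp_rot: [[0.268, 0.0, 0.963], [-0.963, -0.0, 0.268], [0.0, -1.0, 0.0]]
force: [0.3, -0.5, 0.4]
opening: 1.003
```

>>> {"api": "send_rows", "payload": {"moves": "87 35 0 -10 0;87 35 0 -15 0;87 30 0 -15 0;87 20 0 -10 0;87 10 0 0 0;87 0 0 0 0;87 0 0 0 0"}}

```text
time_s: 65.62
position: [0.5776, -0.3839, 0.2836]
tcp_rot: [[0.268, -0.0, 0.963], [-0.963, 0.001, 0.268], [-0.001, -1.0, 0.0]]
force: [-0.8, 1.0, -0.0]
opening: 1.0
```

```bash
python3 - <<'E'
from buns import *
a=np.radians(15.45)
for n in ("scene","side"):
    c=capture(n); P=cloud(c); z=P[...,2]
    cv2.imwrite(f"pics/{n}9.png",cv2.resize(c["image"],(768,576)))
    d=P[...,:2]-[.617,-.0202]; u=d@[np.cos(a),np.sin(a)]; v=d@[-np.sin(a),np.cos(a)]
    m=(z>.195)&(z<.215)&(abs(u)<.15)&(abs(v)<.11)
    k,l,s,_=cv2.connectedComponentsWithStats(m.astype(np.uint8))
    for i in range(1,k):
        if s[i,4]>15: print(n,"bun stool xy",u[l==i].mean()*1000,v[l==i].mean()*1000,"z",np.percentile(z[l==i],95))
    m=(z>.143)&(z<.156)&(abs(u)<.15)&(abs(v)<.11); print("seat",u[m].min(),u[m].max(),v[m].min(),v[m].max())
    buns(n)
    m=(z>.068)&(z<.085)&(abs(P[...,0]-.673)<.05)&(abs(P[...,1]-.26)<.05); print("jar",P[m].mean(0))
    m=(z>.008)&(z<.025)&(abs(u+.115)<.03)&(v>.095)&(v<.2); print("stack",m.sum(),np.percentile(z[m],[50,95]),u[m].mean()+.115,v[m].max()-.075)
E
```

```text
scene bun stool xy -81.83328539114308 -6.33970880696462 z 0.20449988094415164
scene bun stool xy 3.084926993233603 -6.172363103552909 z 0.2045948592309712
scene bun stool xy 87.28735012563068 -6.656587640303099 z 0.20497603330001968
seat -0.13916681505414807 0.1448387969778496 -0.1063760534138334 0.09981828529807552
scene 131 bun 720.7 -246.8 r 48.7 z [0.054  0.0612]
jar [0.67515007 0.2543514  0.07379067]Traceback (most recent call last):
  File "<stdin>", line 14, in <module>
    return _quantile_unchecked(
        a, q, axis, out, overwrite_input, method, keepdims, weights)
    return _ureduce(a,
                    func=_quantile_ureduce_func,
    ...<5 lines>...
                    overwrite_input=overwrite_input,
                    method=method)
    r = func(a, **kwargs)
    result = _quantile(arr,
                       quantiles=q,
    ...<2 lines>...
                       out=out,
                       weights=wgt)
    slices_having_nans = np.isnan(arr[-1, ...])
                                  ~~~^^^^^^^^^
IndexError: index -1 is out of bounds for axis 0 with size 0
```

View pics/scene9.png

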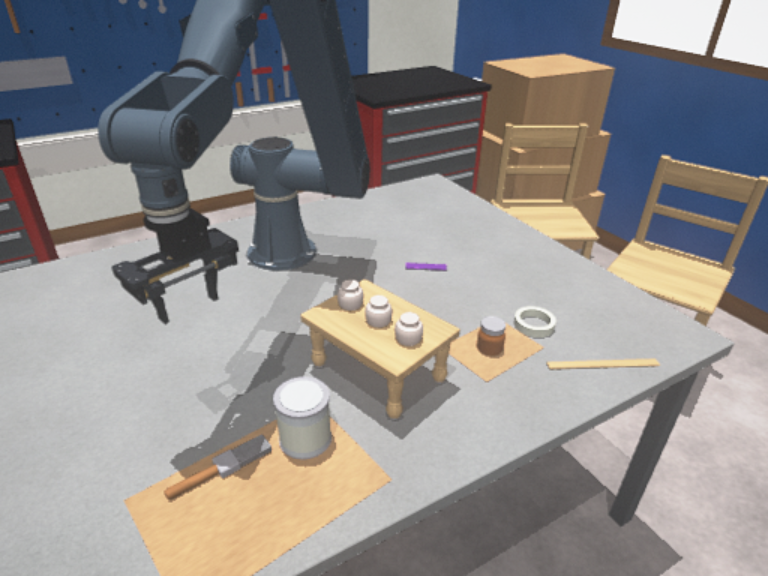

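The scene shows three buns upright on the seat (350,295; 378,311; 409,328), none left on the bench, and the jar on the card (491,336). I'll check the stack from the side.

```bash
python3 - <<'E'
from h import *
c=capture("side"); P=cloud(c); z=P[...,2]; cv2.imwrite("pics/side9.png",cv2.resize(c["image"][130:290,150:350],(750,600)))
a=np.radians(15.45); d=P[...,:2]-[.4862,.0215]; u=d@[np.cos(a),np.sin(a)]; v=d@[-np.sin(a),np.cos(a)]
m=(z>.008)&(z<.025)&(abs(u)<.03)&(v>.02)&(v<.13); print(m.sum(),np.percentile(z[m],[50,95]) if m.any() else 0, v[m].max() if m.any() else 0)
E
```

```text
234 [0.0174913  0.02120578] 0.09624411370462728
```

View pics/side9.png

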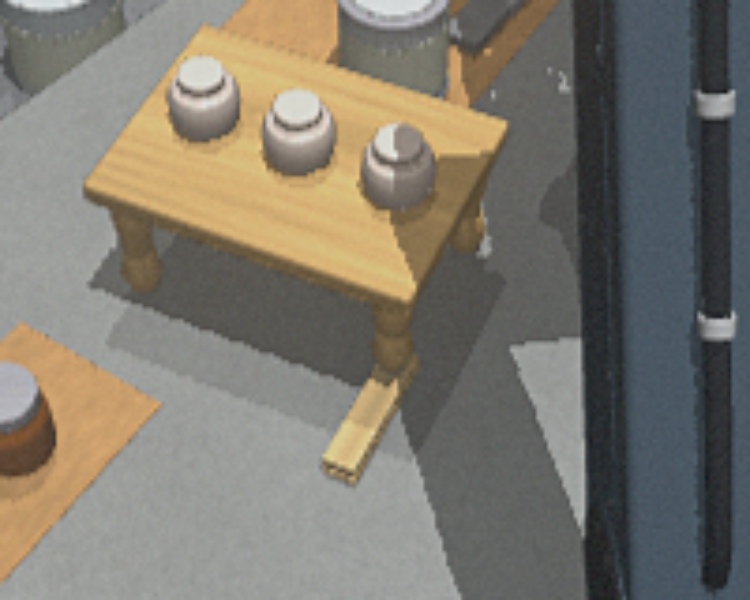

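The stack of three lies neatly under the short foot (390,370), the buns stand inside the seat's edges, and the gripper touches nothing. Handing in.

```bash
python3 -c "
from rig import *
print(hand_in())"
```

```text
the job is handed in; nothing more can be done
None
```

The job is handed in at about 66 s of robot time, done in the order asked; the hand-in gives no verdict.

- **Jar:** it stands on the cardboard at about (675, 254) mm, well inside its edges.
- **Slips:** the three plywood slips lie flat and aligned under the short foot, with the top of the stack at about 18 mm. They were slid in with no measurable push on the stool.
- **Press:** I held about 9 N on the corner for about 0.7 s. The finger reading moved only about 0.6 mm from first touch to full load, including the small remaining gap, so the stool no longer rocks. The seat and the stack had not moved afterwards.
- **Bun feet:** only three were on the bench. One had been knocked about 35 mm aside during the run, so I measured it again before picking it up. All three stand upright near stool x -82, +3 and +87 mm, close to the seat's middle line, with tops at about 204 mm and their whole bases on the seat.
- **Left alone:** I never touched the paint tin, tape, brush or purple strip.

Three limits on the checks:
- **Grip force:** it cannot be read. I only commanded the jaws about 2 mm narrower than the jar and bun feet, to keep the grip light.
- **Finger opening:** it read 1 to 1.5 mm below the true widths, so the actual squeeze on them is not known.
- **Last combined check:** the script stopped with an error at the stack, because the scene camera could not see it. I rechecked the stack from the side camera, and it was fine.

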